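# Set up the bench edge roller

### The arm

A 7-joint arm with a two-finger parallel gripper is mounted at the origin on the work surface. World frame = base frame: x ahead of the robot, y to its left, z up, the work surface at z = 0. Lengths are in m, angles in rad, forces in N, time in s.
With the tool pointing down it reaches from about 0.425 to 0.8 m from the base axis. Payload 8.3 kg.
Tool frame: the origin (TCP) lies on the centre line of the jaws, within the pads' length; the fingertips stand 22 mm ahead of it and the grasp point (between the pads) lies 3 mm ahead of it (r.tcp_to_tips is the z of the fingertips in the tool frame, in m); z points along the fingers, x is the direction in which the jaws open and shut, and the axes are right-handed (so a half turn about z gives the same grasp; the last joint's range is limited). The gripper opens to 85 mm and grips with 20 to 120 N. Pads are 22 mm wide; open, the fingers measure 114 mm over their backs; the gripper's body (76 mm by 85 mm) begins 54 mm behind the grasp point. The pads swing forward as they close: fully open they stand 13 mm farther back than shut.
Start: joints at [-1.298, 0.383, 0.016, 1.37, -0.006, 1.388, -0.046], TCP at [0.206, 0.59, 0.253] pointing down, gripper open.
Joint ranges: [-2.95, 2.95], [-0.25, 2.06], [-1.52, 1.56], [0.18, 2.33], [-1.44, 4.58], [0.02, 2.06], [-3.01, 3.01]. Speed limits (rad/s): [2.39, 2.39, 3.01, 3.01, 3.14, 3.14, 3.14].

### API

Orientations are given as a rotation vector (axis times angle).
In Python, from workcell import r, snapshot gives the robot as it stands.
- The arm moves only by the shell command python3 -m handwheel 'ROWS' [FORCE]. ROWS is a JSON object of lists of equal length, an entry for each row: "travel": the shift along the tool's x, y, z in m, a list of three; "turn": the turn about the tool's z in rad; "fingers": the closure, from 0 (fully open) to 1 (shut). A call has 1 to 20 rows; each row is the pose to reach, as a shift and turn from the pose commanded when the call began, along the tool's axes at that moment; what a row does not reach only later rows make up. A row lasts 1/10 s, in which the tool goes at most 50 mm and 8.59 degrees, less where a joint would pass 70% of its speed; a pose out of reach is approached as far as the arm can. A call with a gripper value outside its range is refused whole. The fingers move at their own pace and stop on an object; FORCE is the grip in N (left out, the last holds). Time passes only in rows, so rows that repeat a pose let the fingers close. It gives the time, the measured TCP pose, the force and the opening at its end, in the units of the state.
- r.read_state(): the state, without advancing time (a new reading comes with each control period).
- snapshot(name): name is "side" or "top"; returns a dict with "img" (420x560x3 uint8, red, green, blue), "fov_y" (degrees; the focal length in pixels is half the picture's height over the tangent of half this angle, whatever the lens; pixels are square), "cx", "cy" (the principal point, pixels), "dist_coeffs" ([k1, k2, p1, p2, k3] as OpenCV has them; the pictures are not rectified), "cam_to_world" (4x4, takes a point from camera to world coordinates). Camera axes: x right, y down, z forward; pixel columns grow to the right and rows downward; lengths in m; the calibration is good to about 2 mm. A picture is of the moment at which its call begins. There is no depth.
- r.close_job(): hands the job in, once; it reports no verdict.
The state is a dict: "time_s": time; "q": joint angles; "dq": joint speeds; "joint_efforts": joint torques, N m; "position": TCP position; "eef_rot": TCP orientation; "ft_force": force on the tool from outside, world axes, zero at the start; "ft_torque": the same for the moment, N m; "grip_width": finger opening in m.
Only numpy, scipy, OpenCV 4.12 (cv2) and the standard library are available. Lean on these libraries where they do the work, as an engineer would, in place of code of your own. Each camera call takes 0.05 s, during which the arm holds its last target.

### The job

Set up the edge roller for the next mesh panel. First make sure the spindle brake is on: nothing marks or lights it, so feel the lever and throw it away from you only if it is off (leave it alone if it is already on), and put nothing on the spindle while the brake is off. Thread every spacer ring lying on the bench onto the spindle, the largest at the bottom and each next smaller one above it, and press the guide block down into its recess until it is flush with the deck; leave the other things on the bench where they are.

Things in the scene. Friction and masses are not known exactly. Their poses are not given: they have to be found in the camera images.
- roller: Bench edge roller, fixed: grey painted steel deck 200 (x) x 320 (y) x 50 mm high, carrying a vertical spindle in the middle, an oblong recess towards its -y end and a brake lever on a blue block towards its +y end. Origin: centre of the deck's underside on the bench, right below the spindle; axes z up, y along the deck. Its place and its yaw (within about 0.3 rad) differ each time.
- seat (a point): Middle of the shoulder on which the spacers rest, on the spindle's axis, 72 mm above the bench (22 mm above the deck). The shoulder is 34 mm in diameter. Above it the spindle is 20 mm in diameter for 62 mm, then tapers to 8 mm at its tip, 74 mm above this point. Axes as the roller.
- recess (a point): Middle of the mouth of the guide-block recess, at the height of the deck's top face; roller frame (0, -110, 50) mm; axes as the roller. The mouth is 50 (x) x 76 (y) mm with a 3 mm chamfer. A friction pad in it holds the block about 7 mm proud until it is pushed down; the pad yields at about 8 N and stays where it is pushed, and stops when the block's top is level with the deck.
- brake (a joint): Spindle brake lever: 0 = off (leaning to the roller's -x, towards the robot), 1.0 rad = on (leaning to +x, away from it); 0.5 is upright. It is over-centre: left alone it falls to whichever end is nearer, held there by its weight (under 1 N at its tip). It may start either way.
- brake_tip (a point): Centre of the black ball (22 mm in diameter) at the end of the brake lever, 45 mm from the lever's pivot; moves with the lever.
- brake_pivot (a point): Pivot of the brake lever on top of its blue block (70 x 50 mm, 18 mm high), roller frame (0, 115, 68) mm; axes as the roller. The lever swings in this point's x-z plane, 0.5 rad to either side of upright.
- block: Guide block: plain aluminium block 46 (x) x 72 (y) x 34 mm high, about 0.3 kg, loose on the bench. Origin: centre of its underside; z up. It goes into the recess with its long side along the recess's long side (y), either way round.
- block_top (a point): Centre of the guide block's top face, 34 mm above its origin.
- spacer70: Plain steel spacer ring, outside diameter 70 mm, bore 24 mm, 15 mm thick, about 360 g, lying flat on the bench. Origin: centre of its underside (15 mm face to face along z; either face may be up). Absent in some starts.
- spacer63: Plain steel spacer ring, outside diameter 63 mm, bore 24 mm, 15 mm thick, about 290 g, lying flat on the bench. Origin: centre of its underside (15 mm face to face along z; either face may be up). Absent in some starts.
- spacer56: Plain steel spacer ring, outside diameter 56 mm, bore 24 mm, 15 mm thick, about 220 g, lying flat on the bench. Origin: centre of its underside (15 mm face to face along z; either face may be up). Absent in some starts.
- spacer49: Plain steel spacer ring, outside diameter 49 mm, bore 24 mm, 15 mm thick, about 160 g, lying flat on the bench. Origin: centre of its underside (15 mm face to face along z; either face may be up). Absent in some starts.
- spacer42: Plain steel spacer ring, outside diameter 42 mm, bore 24 mm, 15 mm thick, about 110 g, lying flat on the bench. Origin: centre of its underside (15 mm face to face along z; either face may be up). Absent in some starts.
- tin: Bystander: small grey tin, 34 mm in diameter, 42 mm high. Origin: centre of its underside.
- bar_end: Bystander: 30 mm dark steel bar offcut. Origin: centre of its underside.
- wrench: Bystander: wrench, 190 mm, lying flat.
- hammer: Bystander: hammer, 270 mm, lying flat.
- jar: Bystander: closed glass jar, 60 mm in diameter, 50 mm high. Origin: centre of its underside.
- mesh: Bystander: brass mesh offcut about 150 mm across, lying flat.
- shackle: Bystander: steel shackle about 90 mm, lying flat.
Mind the look-alikes: they are no part of the job. What is shaped like the block but turquoise is not meant. Leave any yellow look-alike of the spacer42 alone.

How it is judged:
At the end, for the whole second after the job is handed in: Brake on (over 0.85 rad). All spacers present round the spindle (5 mm, flat to 0.08 rad, within 64 mm above the shoulder), each smaller one above every larger one; guide block in the recess (5 mm, tilt under 0.06 rad), its top at most 2.5 mm above the deck; all at rest (value of joint brake above 0.85 rad and horizontal distance between each of spacer70, spacer63, spacer56, spacer49, spacer42 and seat below 0.005 m and angle between the z axis of each of spacer70, spacer63, spacer56, spacer49, spacer42 and the z axis of roller, either way round below 0.08 rad and z of spacer70 in the frame of seat between -0.003 and 0.064 m and linear speed of each of spacer70, spacer63, spacer56, spacer49, spacer42, block below 0.02 m/s and z of spacer63 in the frame of seat between -0.003 and 0.064 m and z of spacer56 in the frame of seat between -0.003 and 0.064 m and z of spacer49 in the frame of seat between -0.003 and 0.064 m and z of spacer42 in the frame of seat between -0.003 and 0.064 m and ((angle between spacer70's own z axis and vertical below 1.5 rad and z of spacer63 in the frame of spacer70 above 0.008 m) or (angle between spacer70's own z axis and vertical above 1.5 rad and z of spacer63 in the frame of spacer70 below 0.008 m)) and ((angle between spacer70's own z axis and vertical below 1.5 rad and z of spacer56 in the frame of spacer70 above 0.008 m) or (angle between spacer70's own z axis and vertical above 1.5 rad and z of spacer56 in the frame of spacer70 below 0.008 m)) and ((angle between spacer70's own z axis and vertical below 1.5 rad and z of spacer49 in the frame of spacer70 above 0.008 m) or (angle between spacer70's own z axis and vertical above 1.5 rad and z of spacer49 in the frame of spacer70 below 0.008 m)) and ((angle between spacer70's own z axis and vertical below 1.5 rad and z of spacer42 in the frame of spacer70 above 0.008 m) or (angle between spacer70's own z axis and vertical above 1.5 rad and z of spacer42 in the frame of spacer70 below 0.008 m)) and ((angle between spacer63's own z axis and vertical below 1.5 rad and z of spacer56 in the frame of spacer63 above 0.008 m) or (angle between spacer63's own z axis and vertical above 1.5 rad and z of spacer56 in the frame of spacer63 below 0.008 m)) and ((angle between spacer63's own z axis and vertical below 1.5 rad and z of spacer49 in the frame of spacer63 above 0.008 m) or (angle between spacer63's own z axis and vertical above 1.5 rad and z of spacer49 in the frame of spacer63 below 0.008 m)) and ((angle between spacer63's own z axis and vertical below 1.5 rad and z of spacer42 in the frame of spacer63 above 0.008 m) or (angle between spacer63's own z axis and vertical above 1.5 rad and z of spacer42 in the frame of spacer63 below 0.008 m)) and ((angle between spacer56's own z axis and vertical below 1.5 rad and z of spacer49 in the frame of spacer56 above 0.008 m) or (angle between spacer56's own z axis and vertical above 1.5 rad and z of spacer49 in the frame of spacer56 below 0.008 m)) and ((angle between spacer56's own z axis and vertical below 1.5 rad and z of spacer42 in the frame of spacer56 above 0.008 m) or (angle between spacer56's own z axis and vertical above 1.5 rad and z of spacer42 in the frame of spacer56 below 0.008 m)) and ((angle between spacer49's own z axis and vertical below 1.5 rad and z of spacer42 in the frame of spacer49 above 0.008 m) or (angle between spacer49's own z axis and vertical above 1.5 rad and z of spacer42 in the frame of spacer49 below 0.008 m)) and horizontal distance between block_top and recess below 0.005 m and z of block_top in the frame of recess below 0.0025 m and angle between block's own z axis and vertical below 0.06 rad); the robot touches nothing.
It fails at once if the brake is thrown off after having been on (distance of brake_tip from where it was at the start of the episode above 0.028 m and value of joint brake below 0.15 rad).
It fails at once if a spacer is on the spindle while the brake is off (value of joint brake below 0.5 rad and ((horizontal distance between spacer70 and seat below 0.008 m and z of spacer70 in the frame of seat below 0.055 m) or (horizontal distance between spacer63 and seat below 0.008 m and z of spacer63 in the frame of seat below 0.055 m) or (horizontal distance between spacer56 and seat below 0.008 m and z of spacer56 in the frame of seat below 0.055 m) or (horizontal distance between spacer49 and seat below 0.008 m and z of spacer49 in the frame of seat below 0.055 m) or (horizontal distance between spacer42 and seat below 0.008 m and z of spacer42 in the frame of seat below 0.055 m))).
It fails at once if a bystander is shoved away (over 80 mm) (distance of any of tin, bar_end, wrench, hammer, jar, mesh, shackle from where it was at the start of the episode above 0.08 m).
It fails at once if the jar or the tin is knocked over (angle between any of jar, tin's own z axis and vertical above 0.8 rad).
Of spacer70, spacer63, spacer56, spacer49, spacer42 only 3 to 4 are there at a start; the rules pass over those that are not, and their reading is None.
At some moment in a run one of spacer70, spacer63, spacer56, spacer49, spacer42, block may be knocked a few centimetres aside while the robot is not near it.
Once in a run the grip may slacken for a moment while it holds something.
It also fails if it takes over 208 s, if anything falls off the work surface, if the arm or the gripper's body presses on something with over 40 N, if the wrist force passes 120 N, or if a joint passes its speed limit or range.

## Working session

There is one attempt and no reset: what is moved stays moved. The work goes in short steps, Python scripts to look and compute and a shell command to move; the robot and the scene stay as the last step left them, time stands still between calls to the robot, and variables do not carry over. Pictures are saved under pics/ and viewed, and the job is handed in when it is done.

```bash
ls -la; mkdir -p pics; python3 - <<'E'
from workcell import r, snapshot
import cv2,numpy as np
s=r.read_state(); print(s, r.tcp_to_tips)
for n in ("top","side"):
    d=snapshot(n); cv2.imwrite(f"pics/{n}0.png",d["img"][:,:,::-1]); print(n,d["fov_y"],d["cx"],d["cy"],d["dist_coeffs"],np.round(d["cam_to_world"],4).tolist())
E
```

```text
total 12
drwxr-xr-x  3 agent agent 4096 Dec  7 14:52 .
drwxr-xr-x 23 root  root  4096 Dec  7 14:52 ..
drwxr-xr-x  2 agent agent 4096 Dec  7 14:52 pics
{'time_s': 0.0, 'q': array([-1.29786171,  0.3842265 ,  0.01641065,  1.37117231, -0.00629771,
        1.38818446, -0.04647715]), 'dq': array([-0.00065487,  0.00148087,  0.0003373 ,  0.00190667, -0.00028829,
       -0.00112819,  0.00065689]), 'joint_efforts': array([ 1.37838720e-04, -6.27578259e+01,  8.44520163e-01, -3.71823478e+01,
        1.66288752e-02,  1.41538380e-02, -2.06281260e-05]), 'position': array([0.20580759, 0.58965379, 0.25227815]), 'eef_rot': array([ 2.56046651e+00,  1.81832177e+00, -2.43771109e-03]), 'ft_force': array([-0.36633241,  0.14421705,  0.37728658]), 'ft_torque': array([ 0.03238194,  0.04515555, -0.0069572 ]), 'grip_width': 0.08543455603623656} 0.022
top 44.64954477763054 270.32332212132667 215.0314952613211 [-0.08761098  0.          0.          0.          0.        ] [[0.015, -0.9825, 0.1855, 0.1804], [-0.9997, -0.0112, 0.0217, 0.0056], [-0.0192, -0.1858, -0.9824, 1.682], [0.0, 0.0, 0.0, 1.0]]
side 52.76505445572515 276.86403761787795 215.6444824526526 [-0.00757841  0.          0.          0.          0.        ] [[0.7489, -0.3751, 0.5463, -0.1713], [-0.6626, -0.4124, 0.6252, -0.7629], [-0.0092, -0.8302, -0.5574, 0.7772], [0.0, 0.0, 0.0, 1.0]]
```

View pics/top0.png

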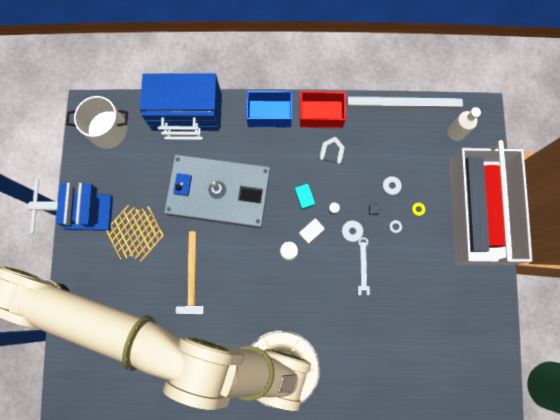

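View pics/side0.png

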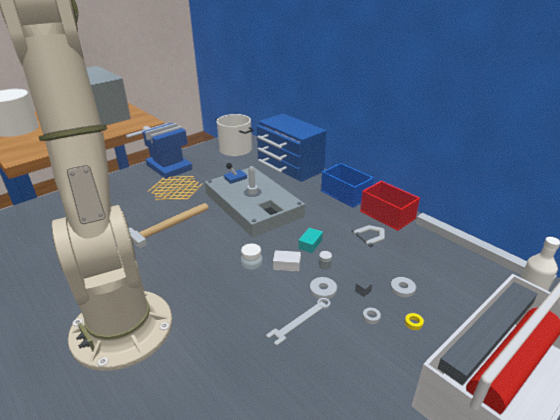

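The top view shows rings at (392,185), (352,231) and (396,226), with a yellow look-alike at (419,209). The light aluminium block is at (312,231) and a turquoise one at (305,195). The roller is at about (217,190). Next I'll enlarge these areas.

```bash
cat > h.py <<'E'
from workcell import r, snapshot
import cv2,numpy as np
def cam(n):
    d=snapshot(n); H=d["img"].shape[0]; f=H/2/np.tan(np.radians(d["fov_y"])/2)
    d["K"]=np.array([[f,0,d["cx"]],[0,f,d["cy"]],[0,0,1.]]); d["D"]=np.array(d["dist_coeffs"],float); d["T"]=np.array(d["cam_to_world"]); return d
def ray(d,px):
    p=cv2.undistortPoints(np.array(px,float).reshape(-1,1,2),d["K"],d["D"]).reshape(-1,2)
    v=np.c_[p,np.ones(len(p))]@d["T"][:3,:3].T
    return d["T"][:3,3],v
def onz(d,px,z):
    o,v=ray(d,px); return o+v*((z-o[2])/v[:,2])[:,None]
def proj(d,P):
    P=np.array(P,float).reshape(-1,3); c=(P-d["T"][:3,3])@d["T"][:3,:3]
    return cv2.projectPoints(c,np.zeros(3),np.zeros(3),d["K"],d["D"])[0].reshape(-1,2)
def save(d,name,box=None,k=1):
    im=d["img"][:,:,::-1]
    if box: x0,y0,x1,y1=box; im=im[y0:y1,x0:x1]
    cv2.imwrite("pics/"+name+".png",cv2.resize(im,None,fx=k,fy=k,interpolation=cv2.INTER_CUBIC))
E
python3 - <<'E'
from h import *
t=cam("top");s=cam("side")
save(t,"t_r",(155,145,285,240),6);save(t,"t_p",(275,130,435,250),5)
save(s,"s_r",(195,155,315,240),6);save(s,"s_p",(235,220,435,340),4)
E
```

```text
(no output)
```

View pics/t_r.png

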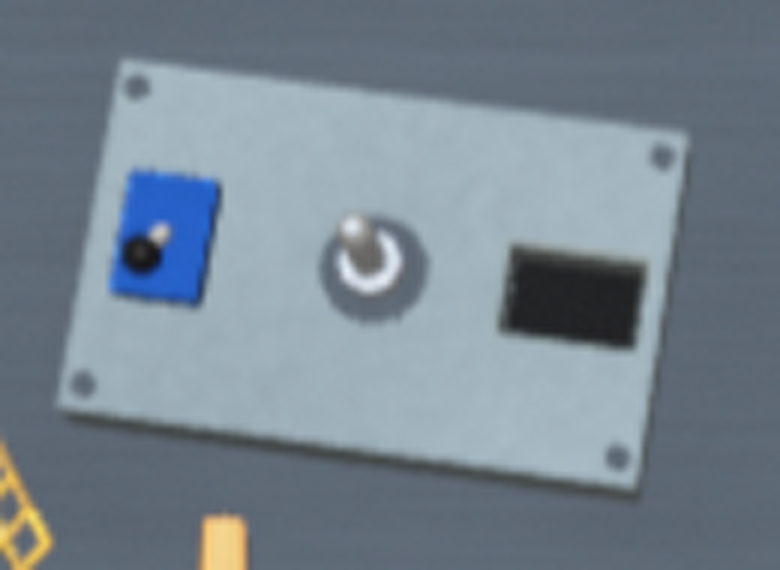

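View pics/t_p.png

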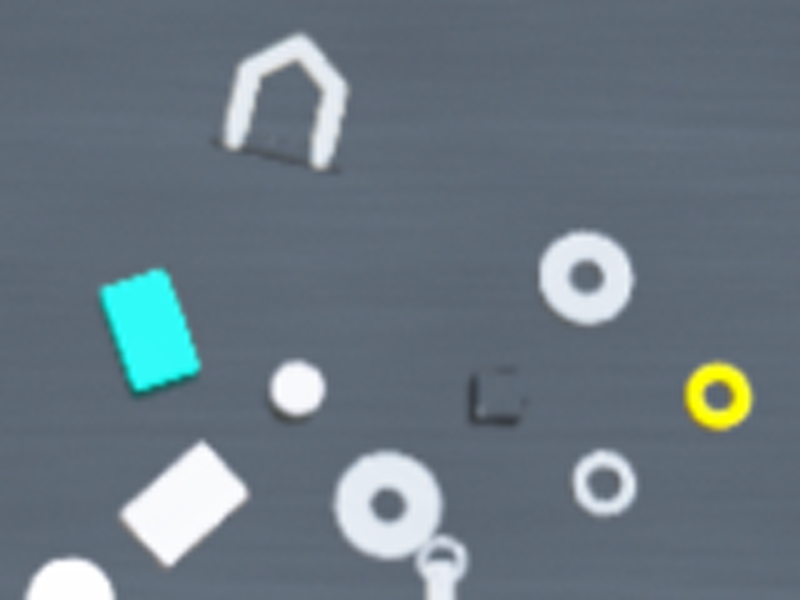

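View pics/s_r.png

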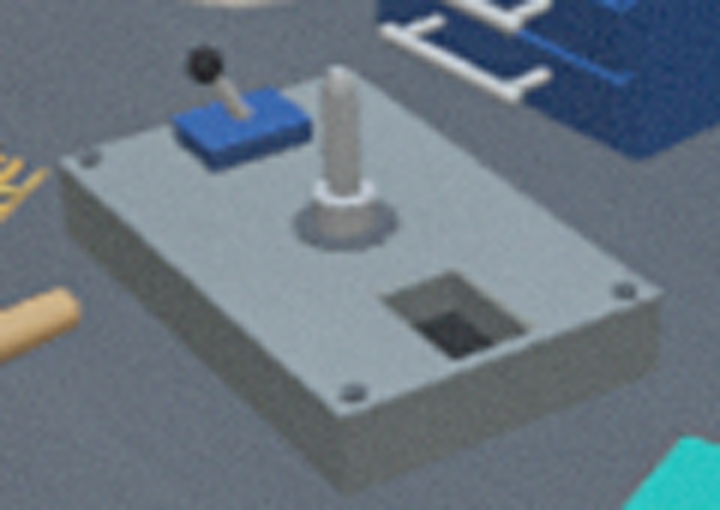

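View pics/s_p.png

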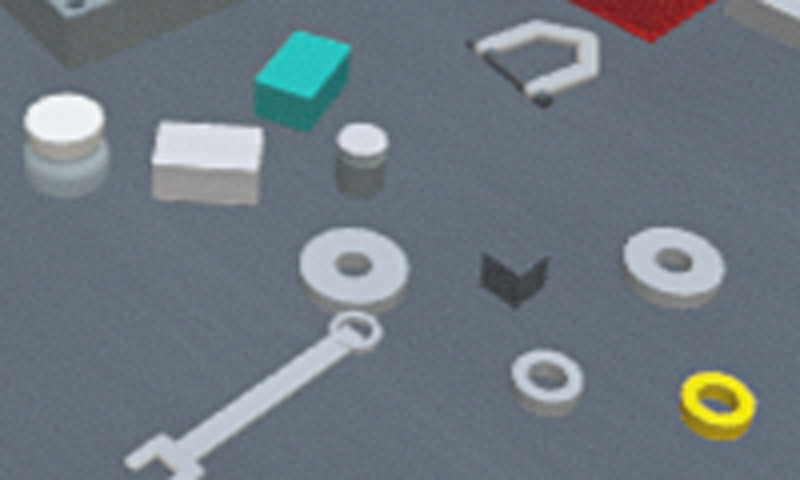

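The lever ball at crop (141,254) lies toward the robot from its root, which looks like off. I'll triangulate it and measure everything else.

```bash
cat > meas.py <<'E'
from h import *
t=cam("top");s=cam("side")
def blobs(d,mask,box,amin):
    m=np.zeros_like(mask);x0,y0,x1,y1=box;m[y0:y1,x0:x1]=mask[y0:y1,x0:x1]
    cs,h=cv2.findContours(m,cv2.RETR_CCOMP,cv2.CHAIN_APPROX_NONE)
    return [(c,cs[h[0][i][2]] if h[0][i][2]>=0 else None) for i,c in enumerate(cs) if h[0][i][3]<0 and cv2.contourArea(c)>amin]
k=4
def up(d):
    im=cv2.resize(d["img"],None,fx=k,fy=k,interpolation=cv2.INTER_CUBIC); return im
def topx(c): return (c.reshape(-1,2)+.5)/k-.5
im=up(t);hsv=cv2.cvtColor(im,cv2.COLOR_RGB2HSV)
m=((hsv[...,2]>165)&(hsv[...,1]<60)).astype(np.uint8)
m[:, :280*k]=0
for c,h in blobs(t,m,(280*k,165*k,440*k,270*k),30*k*k):
    p=topx(c)
    if h is not None and cv2.contourArea(h)>150:
        w=onz(t,p,.015);(cx,cy),(a,b),_=cv2.fitEllipse(w[:,:2].astype(np.float32)*1000)
        wh=onz(t,topx(h),.015);(hx,hy),(ha,hb),_=cv2.fitEllipse(wh[:,:2].astype(np.float32)*1000)
        print("RING px",p.mean(0).round(1),"c",round(cx,1),round(cy,1),"D",round(a,1),round(b,1),"bore c",round(hx,1),round(hy,1),round(ha,1),round(hb,1))
    else:
        w=onz(t,p,.034)[:,:2]*1000;R=cv2.minAreaRect(w.astype(np.float32))
        print("BLOB px",p.mean(0).round(1),"z34 rect",np.round(R[0],1),np.round(R[1],1),round(R[2],1))
E
python3 meas.py
python3 - <<'E'
from h import *
t=cam("top");s=cam("side")
# deck corners full px from crops (z .05)
tc=np.array([[122,60],[687,132],[637,490],[60,408]])/6+[155,145]
sc=np.array([[660,295],[345,415],[62,162]])/6+[195,155]
print(onz(t,tc-.4,.05).round(4)); print(onz(s,sc-.4,.05).round(4))
def tri(a,b):
    o1,v1=ray(t,a);o2,v2=ray(s,b);v1=v1[0];v2=v2[0]
    k=np.linalg.lstsq(np.c_[v1,-v2],o2-o1,rcond=None)[0]
    p,q=o1+k[0]*v1,o2+k[1]*v2; return ((p+q)/2).round(4),round(np.linalg.norm(p-q),4)
print("ball",tri(np.array([141,254])/6+[155-.4,145-.4],np.array([205,65])/6+[195-.4,155-.4]))
print("tip",tri(np.array([351,224])/6+[155-.4,145-.4],np.array([340,72])/6+[195-.4,155-.4]))
print("shoulder", onz(t,np.array([[369,262]])/6+[155-.4,145-.4],.072).round(4), onz(s,np.array([[344,195]])/6+[195-.4,155-.4],.072).round(4))
rc=np.array([[512,245],[648,262],[636,348],[500,332]])/6+[155-.4,145-.4]
print("recess",onz(t,rc,.05).round(4),onz(t,rc,.05).mean(0).round(4))
# ring tops in the side view
for n,p in dict(a=(354,264),b=(672,260),c=(547,377)).items(): print(n,onz(s,np.array([p])/4+[235-.4,220-.4],.015).round(4))
E
```

```text
BLOB px [288.6 250.2] z34 rect [376.8 -18.7] [58.6 57.5] 0.7
RING px [358.1 243.4] c 411.8 -239.1 D 70.2 167.0 bore c 413.8 -263.3 9.5 18.0
RING px [395.4 226.1] c 462.8 -372.0 D 41.5 43.2 bore c 462.4 -372.0 22.2 22.8
BLOB px [311.4 230.3] z34 rect [442.8 -93. ] [50.  75.9] 42.4
BLOB px [334.2 207. ] z34 rect [ 520.7 -167.2] [35.5 35.4] 63.4
RING px [391.8 185. ] c 602.7 -364.1 D 62.8 63.8 bore c 603.1 -364.5 22.0 22.5
[[0.6911 0.3643 0.05  ]
 [0.6518 0.0481 0.05  ]
 [0.4513 0.072  0.05  ]
 [0.4928 0.3882 0.05  ]]
[[0.6528 0.0441 0.05  ]
 [0.4576 0.0701 0.05  ]
 [0.4967 0.3836 0.05  ]]
ball (array([0.5674, 0.335 , 0.1068]), np.float64(0.0036))
tip (array([0.5754, 0.2181, 0.1439]), np.float64(0.0039))
shoulder [[0.571  0.2185 0.072 ]] [[0.5714 0.2115 0.072 ]]
recess [[0.5866 0.1431 0.05  ]
 [0.5778 0.0683 0.05  ]
 [0.5296 0.0739 0.05  ]
 [0.5377 0.1483 0.05  ]] [0.558  0.1084 0.05  ]
a [[ 0.4491 -0.2318  0.015 ]]
b [[ 0.6044 -0.3672  0.015 ]]
c [[ 0.4636 -0.3763  0.015 ]]
```

Three rings are present: 70 at px (352,231), touching the wrench head; 63 at (392,185); and 42 at (396,226). The yellow ring at (419,209) and the turquoise block at (305,195) are look-alikes. The ball triangulates to (0.567, 0.335, 0.107), which matches the brake-off position (predicted 0.566, 0.333, 0.1075). The two views differ by about 4 mm in y. Brake comes first.

```bash
cat > plan.py <<'E'
import sys,numpy as np
from workcell import r
from scipy.spatial.transform import Rotation as R
def plan(x,y,z,yaw=None):
    s=r.read_state(); M=R.from_rotvec(s["eef_rot"]).as_matrix(); d=M.T@(np.array([x,y,z])-s["position"])
    cur=np.degrees(np.arctan2(M[1,0],M[0,0])); tr=0
    if yaw is not None:
        tr=-(yaw-cur); tr=(tr+90)%180-90
    print("shift",d.round(4),"turn",round(np.radians(tr),3),"cur yaw",round(cur,1),"tilt",round(np.degrees(np.arccos(-M[2,2])),2),"j7",round(s["q"][6],2))
if __name__=="__main__":
    s=r.read_state(); print("t",round(s["time_s"],2),"pos",s["position"].round(4),"F",s["ft_force"].round(2),"w",round(s["grip_width"],4))
    a=[float(v) for v in sys.argv[1:]]
    if a: plan(*a)
E
python3 plan.py .513 .34 .25 -7.3; python3 plan.py .513 .34 .115 -7.3
```

```text
t 0.4 pos [0.2059 0.59   0.2531] F [-0.04 -0.62  0.24] w 0.0855
shift [-0.1348  0.3723  0.0032] turn 1.362 cur yaw 70.8 tilt 0.02 j7 -0.05
t 0.4 pos [0.2059 0.59   0.2531] F [-0.04 -0.62  0.24] w 0.0855
shift [-0.1348  0.3723  0.1382] turn 1.362 cur yaw 70.8 tilt 0.02 j7 -0.05
```

```bash
python3 -m handwheel '{"travel":[[-0.03,0.08,0],[-0.06,0.16,0],[-0.08,0.22,0],[-0.1,0.28,0],[-0.12,0.33,0],[-0.135,0.372,0],[-0.135,0.372,0],[-0.135,0.372,0],[-0.135,0.372,0],[-0.135,0.372,0],[-0.135,0.372,0],[-0.135,0.372,0],[-0.135,0.372,0],[-0.135,0.372,0]],"turn":[0.14,0.28,0.42,0.56,0.7,0.84,0.98,1.12,1.26,1.362,1.362,1.362,1.362,1.362],"fingers":[1,1,1,1,1,1,1,1,1,1,1,1,1,1]}' 40; python3 plan.py .513 .34 .114 -7.3
```

```text
time_s: 1.8
position: [0.5124, 0.3404, 0.2534]
eef_rot: [-3.135, 0.196, 0.0]
ft_force: [-0.6, 0.0, 0.1]
grip_width: -0.0001
t 1.8 pos [0.5124 0.3404 0.2534] F [-0.61  0.02  0.08] w -0.0001
shift [0.0006 0.0003 0.1394] turn 0.003 cur yaw -7.2 tilt 0.01 j7 -0.65
```

Moving down, then look before pushing.

```bash
python3 -m handwheel '{"travel":[[0,0,0.04],[0,0,0.08],[0,0,0.12],[0,0,0.139],[0,0,0.139],[0,0,0.139]],"turn":[0,0,0,0,0,0],"fingers":[1,1,1,1,1,1]}'; python3 - <<'E'
from h import *
t=cam("top");s=cam("side")
save(t,"t1",(155,145,285,240),6);save(s,"s1",(195,145,325,240),6)
E
```

```text
time_s: 2.4
position: [0.5129, 0.3402, 0.115]
eef_rot: [-3.135, 0.198, -0.0]
ft_force: [0.7, -0.5, -0.2]
grip_width: -0.0002
```

View pics/s1.png

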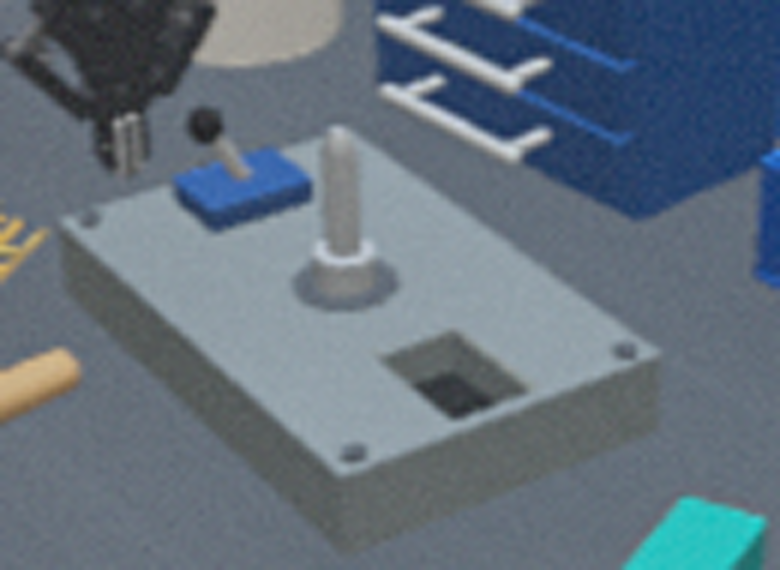

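View pics/t1.png

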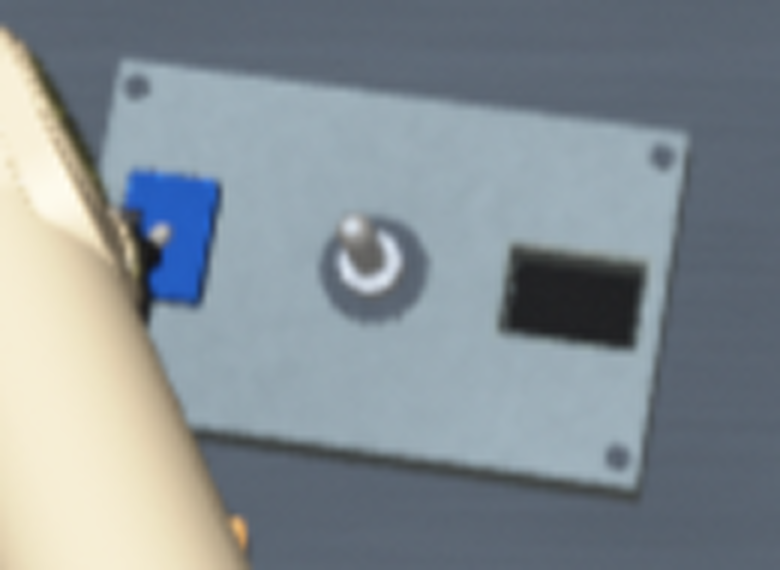

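The shut fingertips are at about crop (128,172) in the side view, on the robot side of the ball at (205,125). Next is the push along the tool's +x, in steps to feel it.

```bash
python3 - <<'E'
from h import *
s=cam("side");p=r.read_state()["position"]
print(((proj(s,[p+[0,0,-.022]])[0]-[195-.4,145-.4])*6).round(1))
E
python3 -m handwheel '{"travel":[[0.008,0,0],[0.016,0,0],[0.022,0,0],[0.026,0,0],[0.03,0,0]],"turn":[0,0,0,0,0],"fingers":[1,1,1,1,1]}'
python3 -m handwheel '{"travel":[[0.006,0,0],[0.012,0,0],[0.018,0,0],[0.024,0,0],[0.03,0,0],[0.033,0,0],[0.033,0,0]],"turn":[0,0,0,0,0,0,0],"fingers":[1,1,1,1,1,1,1]}'
python3 - <<'E'
from h import *
t=cam("top");s=cam("side")
save(t,"t2",(155,145,285,240),6);save(s,"s2",(195,145,325,240),6)
E
```

```text
[120.9 171.1]
time_s: 3.05
position: [0.5428, 0.336, 0.1141]
eef_rot: [3.135, -0.2, -0.001]
ft_force: [-4.7, 0.0, 3.4]
grip_width: 0.0002
time_s: 3.75
position: [0.5757, 0.3316, 0.1141]
eef_rot: [3.135, -0.2, 0.0]
ft_force: [-0.1, 0.9, -0.5]
grip_width: -0.0003
```

View pics/s2.png

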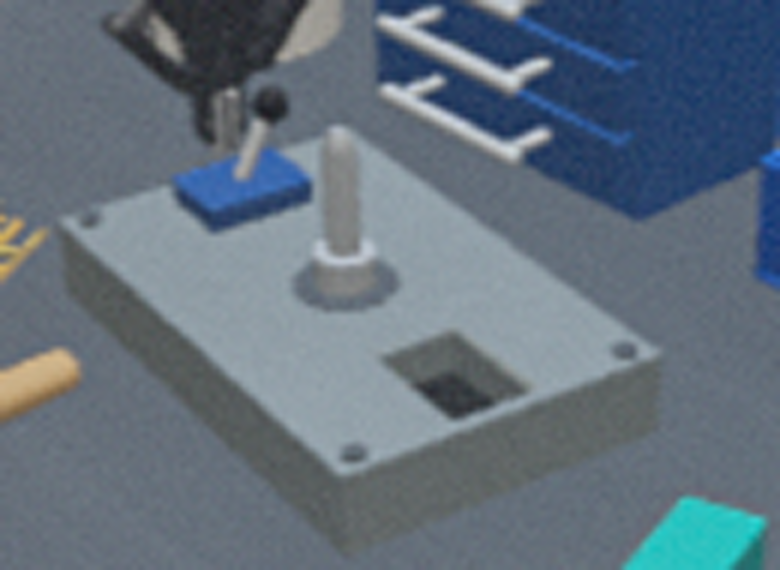

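The resistance of about 5 N vanished past centre, and the ball, now at crop (270,103), leans away from the robot. I'll retract and verify.

```bash
python3 -m handwheel '{"travel":[[-0.02,0,0],[-0.03,0,-0.03],[-0.03,0,-0.08],[-0.03,0,-0.13],[-0.03,-0.05,-0.15],[-0.03,-0.1,-0.15],[-0.03,-0.1,-0.15]],"turn":[0,0,0,0,0,0,0],"fingers":[1,1,1,0.5,0,0,0]}' >/dev/null
python3 plan.py .45 -.1 .26; python3 plan.py .603 -.366 .26 -31
```

```text
t 4.55 pos [0.5548 0.4432 0.2628] F [-0.5  -0.18 -2.31] w 0.0581
shift [-0.0403  0.5518  0.0014] turn 0.0 cur yaw -6.7 tilt 0.24 j7 -0.72
t 4.55 pos [0.5548 0.4432 0.2628] F [-0.5  -0.18 -2.31] w 0.0581
shift [1.429e-01 7.980e-01 2.000e-04] turn 0.423 cur yaw -6.7 tilt 0.24 j7 -0.72
```

```bash
python3 - <<'E'
from h import *
t=cam("top");s=cam("side")
save(t,"t3",(155,130,445,270),2.7)
k=4
for d,n,box in ((t,"t",(335,218,366,244)),(s,"s",(305,272,340,303))):
    x0,y0,x1,y1=box
    im=cv2.resize(d["img"][y0:y1,x0:x1],None,fx=8,fy=8,interpolation=cv2.INTER_CUBIC)
    cv2.imwrite(f"pics/r70{n}.png",im[:,:,::-1])
    g=cv2.cvtColor(im,cv2.COLOR_RGB2GRAY)
    print(n,[int(v) for v in np.percentile(g,[5,25,50,75,95])])
# bore of ring70 by dark hole inside
im=cv2.resize(t["img"],None,fx=k,fy=k,interpolation=cv2.INTER_CUBIC);hsv=cv2.cvtColor(im,cv2.COLOR_RGB2HSV)
m=((hsv[...,2]>165)&(hsv[...,1]<60)).astype(np.uint8)
cs,h=cv2.findContours(m,cv2.RETR_CCOMP,cv2.CHAIN_APPROX_NONE)
for i,c in enumerate(cs):
    p=(c.reshape(-1,2)+.5)/k-.5
    if h[0][i][3]>=0 and 300<p[:,0].mean()<440 and 160<p[:,1].mean()<260 and len(c)>40:
        w=onz(t,p,.015)[:,:2]*1000;e=cv2.fitEllipse(w.astype(np.float32));print("hole",p.mean(0).round(1),np.round(e[0],1),np.round(e[1],1))
# ring70 outer: points on contour facing away from wrench
cs,_=cv2.findContours(m,cv2.RETR_EXTERNAL,cv2.CHAIN_APPROX_NONE)
for c in cs:
    if cv2.pointPolygonTest(c,(352*k,222*k),False)>=0:
        p=(c.reshape(-1,2)+.5)/k-.5;p=p[(p[:,0]-352)+(p[:,1]-231)<5];w=onz(t,p,.015)[:,:2]*1000
        A=np.c_[2*w,np.ones(len(w))];q=np.linalg.lstsq(A,(w**2).sum(1),rcond=None)[0];print("ring70 circ",q[:2].round(1),2*np.sqrt(q[2]+q[:2]@q[:2]))
E
```

```text
t [95, 97, 124, 224, 229]
s [105, 109, 117, 194, 200]
hole [362.9 240.5] [ 413.9 -263.2] [10.1 19.4]
hole [352.2 230.5] [ 446.5 -228.3] [22.4 23.4]
hole [395.5 226.2] [ 462.4 -372. ] [22.9 23.5]
hole [391.9 184.9] [ 603.  -364.4] [22.8 23.4]
ring70 circ [ 446.5 -228.5] 70.21276533835392
```

View pics/t3.png

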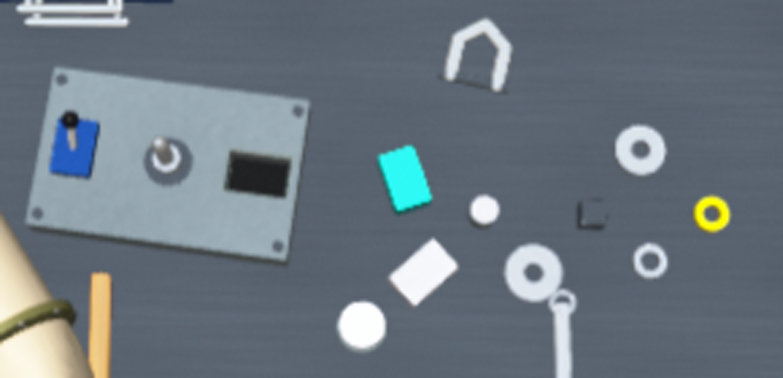

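View pics/r70s.png

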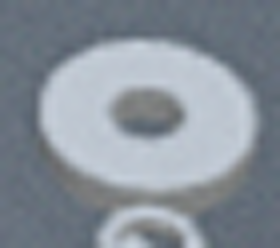

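The brake is on: the ball is at crop (70,119), on the far side of its block. Ring70 is at about (0.448, -0.230). Moving above it.

```bash
python3 plan.py .448 -.230 .12 -45
```

```text
t 4.65 pos [0.5568 0.4373 0.2628] F [ 0.19 -0.97 -0.25] w 0.0724
shift [-0.0256  0.6754  0.1436] turn 0.662 cur yaw -7.1 tilt 0.11 j7 -0.71
```

```bash
python3 -m handwheel '{"travel":[[-0.002,0.045,0],[-0.004,0.095,0],[-0.006,0.145,0],[-0.008,0.195,0],[-0.01,0.245,0],[-0.012,0.295,0],[-0.014,0.345,0],[-0.016,0.395,0],[-0.018,0.445,0],[-0.02,0.495,0],[-0.022,0.545,0],[-0.024,0.595,0],[-0.025,0.64,0],[-0.0256,0.675,0],[-0.0256,0.675,0.03],[-0.0256,0.675,0.07],[-0.0256,0.675,0.11],[-0.0256,0.675,0.1436],[-0.0256,0.675,0.1436],[-0.0256,0.675,0.1436]],"turn":[0,0,0,0.06,0.12,0.18,0.24,0.3,0.36,0.42,0.48,0.54,0.6,0.662,0.662,0.662,0.662,0.662,0.662,0.662],"fingers":[0,0,0,0,0,0,0,0,0,0,0,0,0,0,0,0,0,0,0,0]}'; python3 plan.py .448 -.230 .05 -45
python3 - <<'E'
from h import *
t=cam("top");s=cam("side")
save(t,"t4",(200,100,440,280),3);save(s,"s4",(245,170,405,330),4)
E
```

```text
time_s: 6.65
position: [0.4462, -0.232, 0.1214]
eef_rot: [2.899, -1.21, -0.001]
ft_force: [-0.2, -0.4, -0.3]
grip_width: 0.0853
t 6.65 pos [ 0.4462 -0.232   0.1214] F [-0.21 -0.38 -0.29] w 0.0853
shift [-0.0002 -0.0027  0.0714] turn -0.006 cur yaw -45.3 tilt 0.03 j7 -0.14
```

View pics/s4.png

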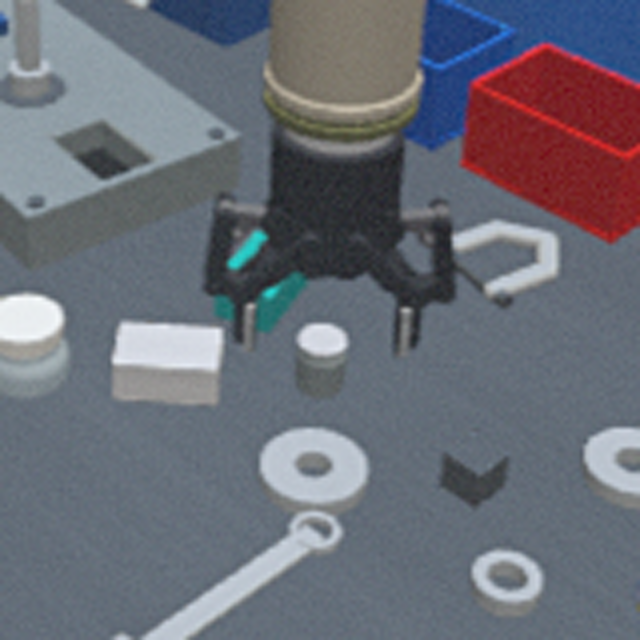

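View pics/t4.png

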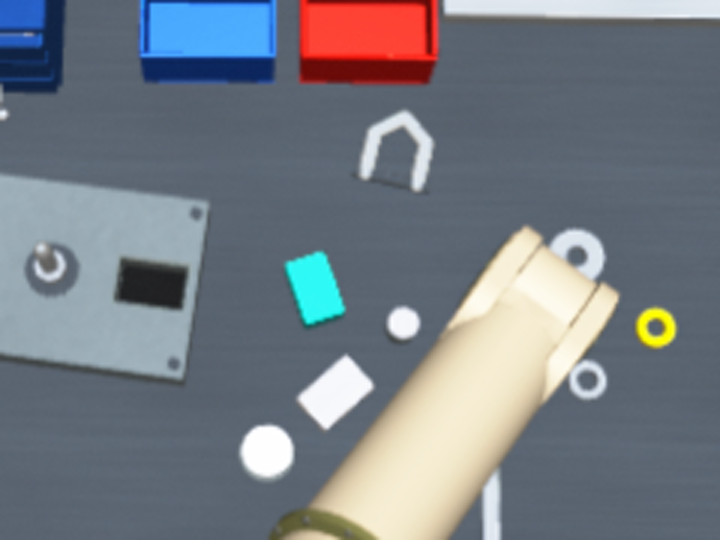

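The open fingertips in the side view are at crop (246,347) and (403,355). I'll use them to check the side camera's bias and the tip height.

```bash
python3 - <<'E'
from h import *
s=cam("side");p=np.array(r.read_state()["position"])
mid=(np.array([246,347])+[403,355])/2/4+[245-.4,170-.4]
for dz in (.022,.015,.009): print(dz,proj(s,[p-[0,0,dz]]).round(2),mid, (onz(s,[mid],p[2]-dz)-p).round(4))
E
```

```text
0.022 [[324.71 260.22]] [325.725 257.35 ] [[ 0.01    0.0059 -0.022 ]]
0.015 [[324.86 258.03]] [325.725 257.35 ] [[ 0.0035  0.0004 -0.015 ]]
0.009 [[324.99 256.14]] [325.725 257.35 ] [[-0.0021 -0.0044 -0.009 ]]
```

```bash
python3 -m handwheel '{"travel":[[0,-0.0027,0.03],[0,-0.0027,0.06],[0,-0.0027,0.08],[0,-0.0027,0.095],[0,-0.0027,0.1],[0,-0.0027,0.1]],"turn":[0,0,0,0,0,0],"fingers":[0,0,0,0,0,0]}' ; python3 -m handwheel '{"travel":[[0,0,0.002],[0,0,0.004],[0,0,0.006],[0,0,0.006]],"turn":[0,0,0,0],"fingers":[0,0,0,0]}';python3 plan.py .448 -.230 .015 -45
python3 - <<'E'
from h import *
s=cam("side")
save(s,"s5",(265,230,385,320),6)
E
```

```text
time_s: 7.4
position: [0.4494, -0.2296, 0.0211]
eef_rot: [2.9, -1.207, 0.001]
ft_force: [0.2, -0.3, -0.6]
grip_width: 0.0854
time_s: 7.8
position: [0.4492, -0.2293, 0.0148]
eef_rot: [-2.9, 1.207, -0.0]
ft_force: [-1.2, 0.0, -0.2]
grip_width: 0.0853
t 7.8 pos [ 0.4492 -0.2293  0.0148] F [-1.18  0.   -0.16] w 0.0853
shift [-0.0003  0.0013 -0.0002] turn -0.003 cur yaw -45.2 tilt 0.01 j7 -0.02
```

View pics/s5.png

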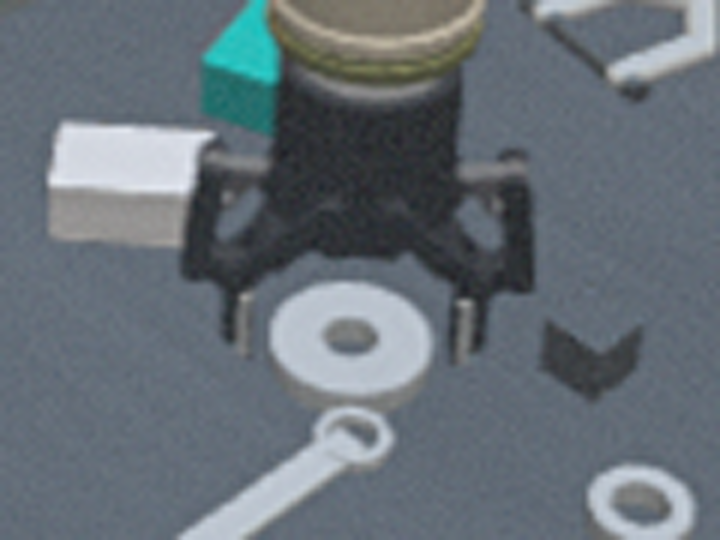

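No contact yet. The pads at crop x 242 and 463 straddle the ring, whose centre is at 351. Closing.

```bash
python3 -m handwheel '{"travel":[[0,0,0],[0,0,0],[0,0,0],[0,0,0],[0,0,0],[0,0,0],[0,0,0],[0,0,0]],"turn":[0,0,0,0,0,0,0,0],"fingers":[0.1,0.2,0.3,0.3,0.3,0.3,0.3,0.3]}' 80;python3 - <<'E'
from h import *
s=cam("side")
save(s,"s6",(265,230,385,320),6)
E
```

```text
time_s: 8.65
position: [0.4491, -0.2293, 0.0158]
eef_rot: [-2.899, 1.207, 0.0]
ft_force: [-6.5, 4.2, 18.6]
grip_width: 0.068
```

View pics/s6.png

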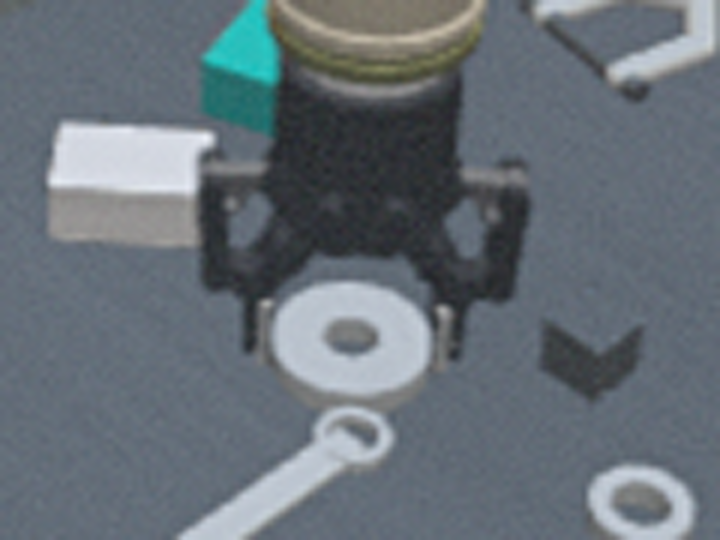

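```bash
python3 -m handwheel '{"travel":[[0,0,-0.002],[0,0,-0.004],[0,0,-0.01],[0,0,-0.02],[0,0,-0.03],[0,0,-0.05],[0,0,-0.05]],"turn":[0,0,0,0,0,0,0],"fingers":[0.3,0.3,0.3,0.3,0.3,0.3,0.3]}';python3 - <<'E'
from h import *
s=cam("side")
save(s,"s7",(255,190,375,280),6)
E
```

```text
time_s: 9.4
position: [0.4507, -0.2304, 0.0673]
eef_rot: [-2.9, 1.208, -0.007]
ft_force: [0.8, -0.6, -2.5]
grip_width: 0.0676
```

View pics/s7.png

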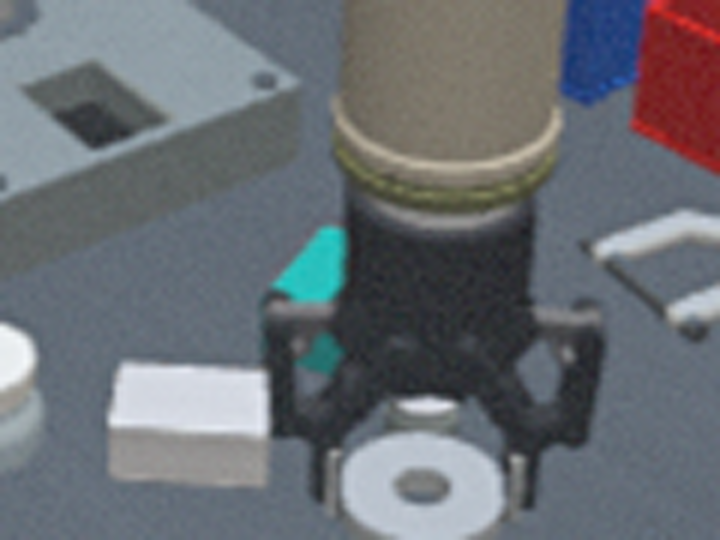

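Ring70 is held and flat, with its centre at crop (422,487) between pads at 333 and 518. Carrying it above the spindle.

```bash
python3 plan.py .572 .216 .20 -45
```

```text
t 9.45 pos [ 0.4502 -0.2297  0.0661] F [ 0.99  0.12 -2.13] w 0.0671
shift [-0.2301 -0.4008 -0.1338] turn -0.003 cur yaw -45.2 tilt 0.19 j7 -0.08
```

```bash
python3 -m handwheel '{"travel":[[0,0,-0.03],[0,0,-0.07],[0,0,-0.11],[0,0,-0.134],[-0.015,-0.026,-0.134],[-0.035,-0.06,-0.134],[-0.055,-0.096,-0.134],[-0.075,-0.13,-0.134],[-0.095,-0.165,-0.134],[-0.115,-0.2,-0.134],[-0.135,-0.235,-0.134],[-0.155,-0.27,-0.134],[-0.175,-0.305,-0.134],[-0.195,-0.34,-0.134],[-0.212,-0.37,-0.134],[-0.224,-0.39,-0.134],[-0.23,-0.4,-0.134],[-0.23,-0.4,-0.134],[-0.23,-0.4,-0.134],[-0.23,-0.4,-0.134]],"turn":[0,0,0,0,0,0,0,0,0,0,0,0,0,0,0,0,0,0,0,0],"fingers":[0.3,0.3,0.3,0.3,0.3,0.3,0.3,0.3,0.3,0.3,0.3,0.3,0.3,0.3,0.3,0.3,0.3,0.3,0.3,0.3]}';python3 plan.py .572 .216 .20 -45; python3 - <<'E'
from h import *
t=cam("top");s=cam("side")
save(s,"s8",(185,100,315,210),6);save(t,"t8",(155,120,285,220),6)
E
```

```text
time_s: 11.45
position: [0.571, 0.2134, 0.1988]
eef_rot: [2.898, -1.211, 0.0]
ft_force: [-0.2, -0.3, -4.2]
grip_width: 0.067
t 11.45 pos [0.571  0.2134 0.1988] F [-0.23 -0.25 -4.18] w 0.067
shift [-0.0012 -0.0025 -0.0012] turn -0.006 cur yaw -45.4 tilt 0.04 j7 -1.01
```

View pics/s8.png

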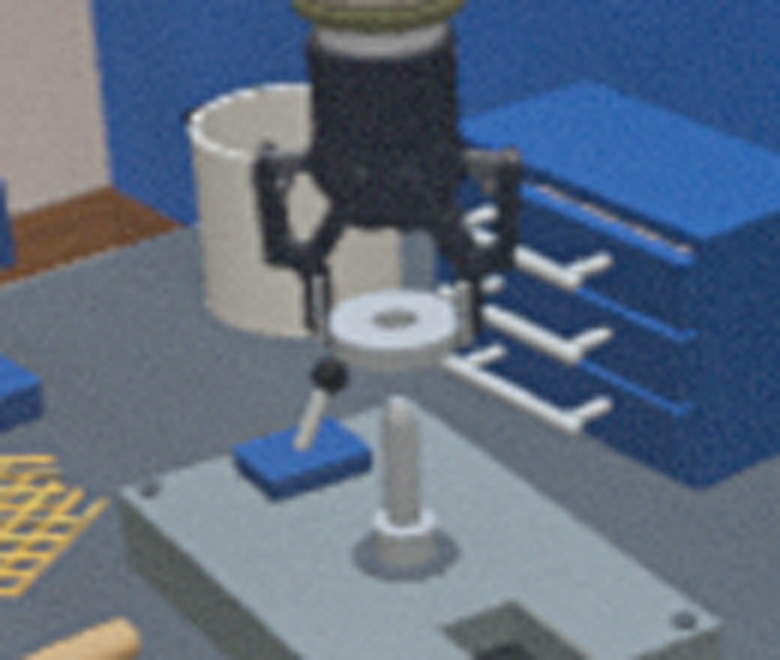

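View pics/t8.png

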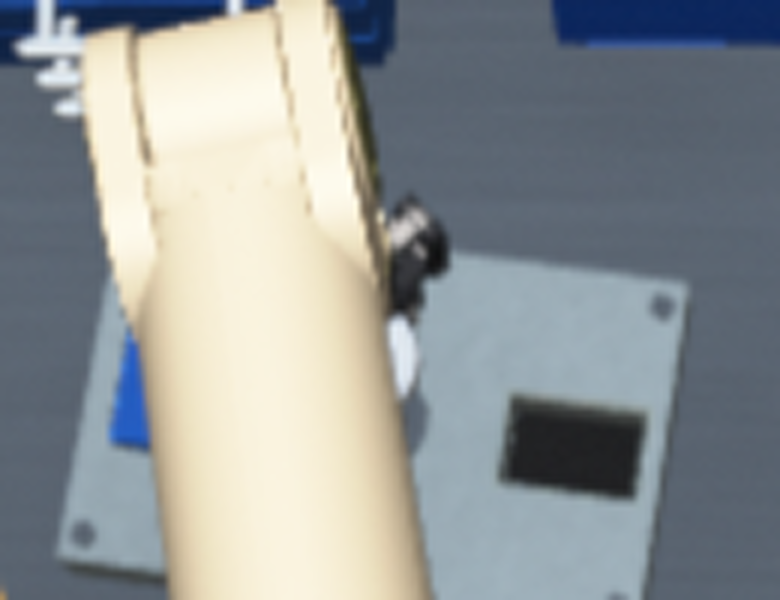

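The side view (s8) shows the held ring's bore at crop (396,320) above the spindle tip at (398,400). The top view is blocked by the arm, so I'll measure ring against shoulder in this one view, where the camera's bias cancels.

```bash
cat > side.py <<'E'
from h import *
s=cam("side");k=6
p=np.array(r.read_state()["position"])
im=cv2.resize(s["img"],None,fx=k,fy=k,interpolation=cv2.INTER_CUBIC);g=cv2.cvtColor(im,cv2.COLOR_RGB2GRAY)
x0,y0=185*k,100*k
def st(g,x,y): return g[y0+y,x0+x]
print("col thru shoulder",[int(g[y0+y,x0+406]) for y in range(495,600,5)])
print("row 522",[int(g[y0+527,x0+x]) for x in range(360,450,5)])
print("row 460",[int(g[y0+460,x0+x]) for x in range(370,430,4)])
print("row ring 325",[int(g[y0+325,x0+x]) for x in range(315,480,6)])
print("col ring 396",[int(g[y0+y,x0+396]) for y in range(280,380,5)])
E
python3 side.py
```

```text
col thru shoulder [133, 132, 130, 130, 126, 126, 147, 197, 163, 132, 127, 132, 134, 133, 121, 111, 108, 126, 159, 160, 155]
row 522 [156, 154, 149, 159, 181, 193, 189, 174, 166, 169, 175, 179, 189, 188, 171, 154, 146, 153]
row 460 [89, 138, 153, 145, 134, 131, 132, 132, 132, 131, 133, 137, 144, 152, 159]
row ring 325 [88, 108, 130, 191, 204, 199, 197, 196, 198, 189, 170, 152, 140, 137, 147, 146, 172, 194, 196, 199, 196, 201, 199, 163, 125, 107, 75, 39]
col ring 396 [142, 146, 172, 193, 205, 190, 156, 129, 127, 143, 179, 201, 199, 192, 151, 130, 129, 129, 120, 110]
```

```bash
python3 - <<'E'
from h import *
s=cam("side");p=np.array(r.read_state()["position"])
f=lambda a:(np.array([a])+.5)/6-.5+[185,100]
R=onz(s,f((393,319)),p[2]-.0008)[0];S=onz(s,f((404.5,521)),.072)[0];tip=onz(s,f((398,397)),.146)[0]
print("tcp",p.round(4),"ring",R.round(4),"seat",S.round(4),"tip",tip.round(4), "px mm", )
# predicted images
for z in (.05,.072,.146,.198): print(z,((proj(s,[[.572,.216,z]])[0]-[185,100]+.5)*6-.5).round(1))
E
```

```text
tcp [0.571  0.2147 0.199 ] ring [0.5697 0.2102 0.1982] seat [0.5744 0.2149 0.072 ] tip [0.5777 0.2197 0.146 ] px mm
0.05 [401.5 555.8]
0.072 [399.8 521.7]
0.146 [393.9 402.6]
0.198 [389.6 314.5]
```

Laterally the ring is aligned with the spindle. In depth it needs about +6 mm. I'll shift, lower it over the taper and watch the force.

```bash
python3 plan.py .5748 .219 .155 -45
```

```text
t 11.65 pos [0.571  0.2147 0.199 ] F [-0.57 -0.53 -3.05] w 0.0675
shift [-0.0004 -0.0057  0.044 ] turn -0.005 cur yaw -45.3 tilt 0.02 j7 -1.01
```

```bash
python3 -m handwheel '{"travel":[[0,-0.003,0],[0,-0.0057,0],[0,-0.0057,0.01],[0,-0.0057,0.02],[0,-0.0057,0.028],[0,-0.0057,0.036],[0,-0.0057,0.04],[0,-0.0057,0.04]],"turn":[0,0,0,0,0,0,0,0],"fingers":[0.3,0.3,0.3,0.3,0.3,0.3,0.3,0.3]}';python3 - <<'E'
from h import *
t=cam("top");s=cam("side")
save(s,"s9",(205,130,305,205),8)
E
```

```text
time_s: 12.45
position: [0.5745, 0.2195, 0.1577]
eef_rot: [2.899, -1.207, -0.002]
ft_force: [-0.1, -0.1, -2.9]
grip_width: 0.0676
```

View pics/s9.png

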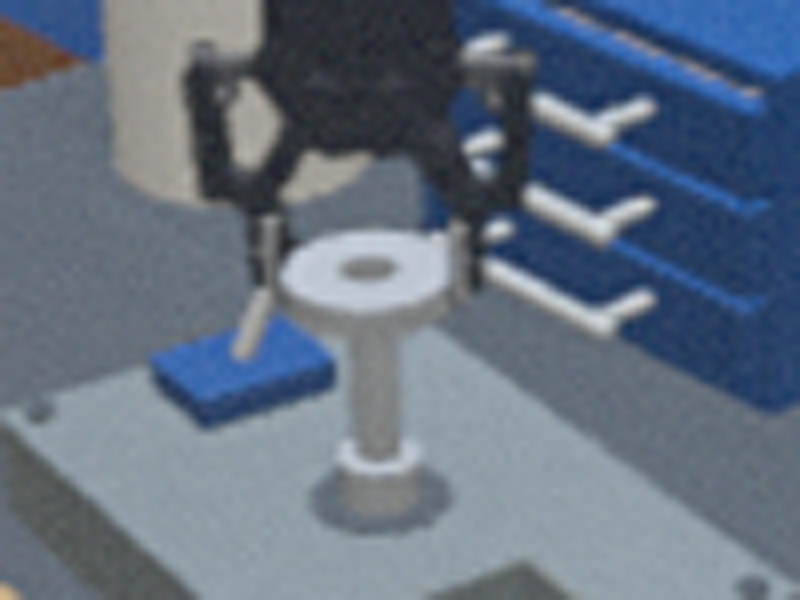

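The ring at crop (367,268) sits over the spindle column at about 376, with no contact force. Continuing slowly.

```bash
for i in 1 2; do python3 -m handwheel '{"travel":[[0,0,0.002],[0,0,0.004],[0,0,0.006],[0,0,0.006]],"turn":[0,0,0,0],"fingers":[0.3,0.3,0.3,0.3]}'|grep -E "pos|force|wid"; done;python3 - <<'E'
from h import *
s=cam("side")
save(s,"s10",(205,130,305,205),8)
E
```

```text
position: [0.5747, 0.2197, 0.1523]
ft_force: [-0.7, -0.0, -3.6]
grip_width: 0.0671
position: [0.5747, 0.2197, 0.1462]
ft_force: [-0.4, -0.1, -3.3]
grip_width: 0.067
```

View pics/s10.png

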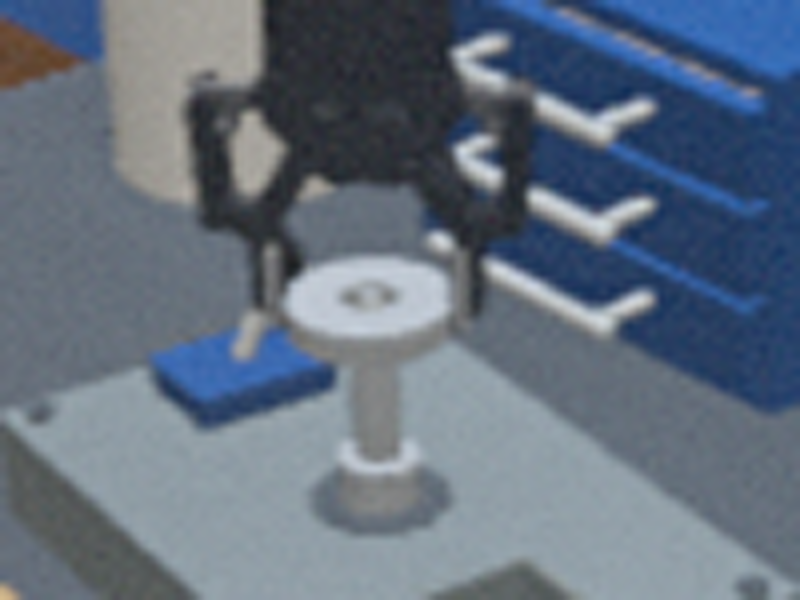

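The tip now shows inside the bore, at (372,293) against the bore centre (368,297). I'll nudge about 1 mm and lower to 12 mm above the seat.

```bash
python3 -m handwheel '{"travel":[[0.001,-0.001,0.002],[0.001,-0.001,0.004],[0.001,-0.001,0.006],[0.001,-0.001,0.008],[0.001,-0.001,0.01],[0.001,-0.001,0.012],[0.001,-0.001,0.014],[0.001,-0.001,0.016],[0.001,-0.001,0.016]],"turn":[0,0,0,0,0,0,0,0,0],"fingers":[0.3,0.3,0.3,0.3,0.3,0.3,0.3,0.3,0.3]}'|grep -E "pos|force|wid"; python3 -m handwheel '{"travel":[[0,0,0.003],[0,0,0.006],[0,0,0.01],[0,0,0.014],[0,0,0.018],[0,0,0.022],[0,0,0.025],[0,0,0.026],[0,0,0.026]],"turn":[0,0,0,0,0,0,0,0,0],"fingers":[0.3,0.3,0.3,0.3,0.3,0.3,0.3,0.3,0.3]}'|grep -E "pos|force|wid"
```

```text
position: [0.5762, 0.2197, 0.1303]
ft_force: [0.2, 0.1, -3.3]
grip_width: 0.0671
position: [0.5763, 0.2197, 0.1044]
ft_force: [-0.9, 0.4, -3.7]
grip_width: 0.0674
```

No side force, so it's well aligned. Releasing.

```bash
python3 -m handwheel '{"travel":[[0,0,0],[0,0,0],[0,0,0],[0,0,0],[0,0,0],[0,0,-0.01],[0,0,-0.04],[0,0,-0.09],[0,0,-0.13],[0,0,-0.13]],"turn":[0,0,0,0,0,0,0,0,0,0],"fingers":[0.15,0,0,0,0,0,0,0,0,0]}'|grep -E "pos|force|wid";python3 - <<'E'
from h import *
s=cam("side")
save(s,"s11",(205,130,305,205),8)
E
python3 plan.py .6037 -.366 .12 -31
```

```text
position: [0.5793, 0.22, 0.2423]
ft_force: [0.0, 0.6, -0.6]
grip_width: 0.0857
t 16.25 pos [0.5781 0.2199 0.239 ] F [-0.21  0.5  -1.24] w 0.0853
shift [0.4336 0.3953 0.1173] turn -0.248 cur yaw -45.2 tilt 0.41 j7 -1.02
```

View pics/s11.png

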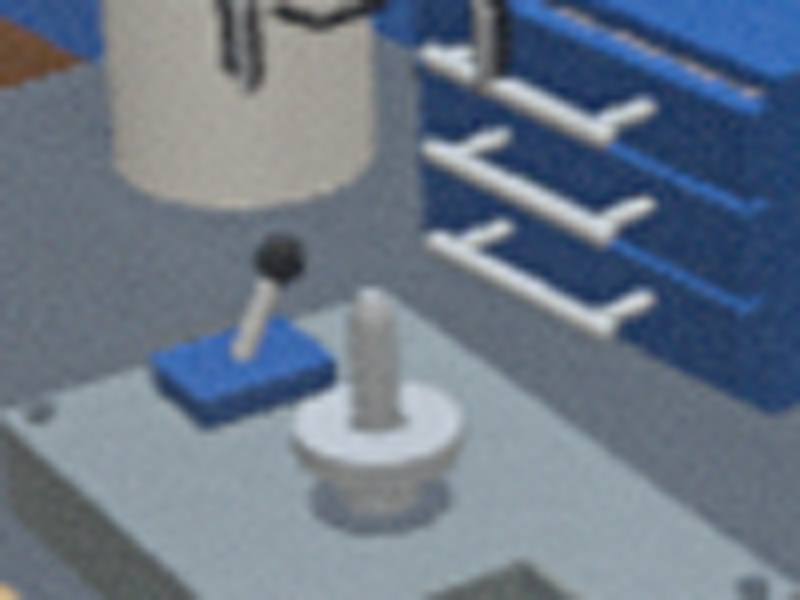

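Ring70 is seated flat on the shoulder. Re-measuring the remaining parts from above.

```bash
python3 meas.py
```

```text
BLOB px [288.6 250.1] z34 rect [377.2 -18.7] [57.8 57.5] 0.7
RING px [363.  253.3] c 382.2 -263.0 D 27.2 131.4 bore c 413.9 -263.4 10.1 19.7
RING px [395.4 226.1] c 462.8 -371.9 D 41.2 42.6 bore c 462.4 -371.9 22.9 23.3
BLOB px [311.5 230.2] z34 rect [442.9 -93. ] [49.3 75.1] 42.6
BLOB px [334.1 207.1] z34 rect [ 520.7 -167.1] [35.2 34.7] 63.4
RING px [391.8 184.9] c 602.7 -364.0 D 62.3 62.9 bore c 603.0 -364.4 22.8 23.3
```

```bash
python3 plan.py .603 -.367 .12; python3 -m handwheel '{"travel":[[0.02,0.018,0],[0.05,0.046,0],[0.08,0.073,0],[0.115,0.105,0],[0.15,0.137,0],[0.185,0.169,0],[0.22,0.201,0],[0.255,0.233,0],[0.29,0.265,0],[0.325,0.297,0],[0.36,0.33,0],[0.39,0.357,0],[0.415,0.38,0],[0.43,0.393,0],[0.4343,0.396,0],[0.4343,0.396,0.03],[0.4343,0.396,0.07],[0.4343,0.396,0.1],[0.4343,0.396,0.117],[0.4343,0.396,0.117]],"turn":[0,0,0,0,0,0,0,0,0,0,0,0,0,0,0,0,0,0,0,0],"fingers":[0,0,0,0,0,0,0,0,0,0,0,0,0,0,0,0,0,0,0,0]}'|grep -E "pos|force|wid";  python3 plan.py .603 -.367 .015 -45;python3 - <<'E'
from h import *
s=cam("side")
save(s,"s12",(345,180,455,300),5)
E
```

```text
t 16.35 pos [0.5762 0.2198 0.2348] F [0.37 0.02 0.39] w 0.0855
shift [0.4353 0.3945 0.1146] turn 0.0 cur yaw -45.2 tilt 0.02 j7 -1.02
position: [0.6004, -0.3652, 0.1143]
ft_force: [0.2, 0.1, -0.5]
grip_width: 0.0854
t 18.35 pos [ 0.6004 -0.3652  0.1143] F [ 0.17  0.13 -0.5 ] w 0.0854
shift [ 0.0037 -0.0007  0.0992] turn -0.002 cur yaw -45.1 tilt 0.34 j7 0.0
```

View pics/s12.png

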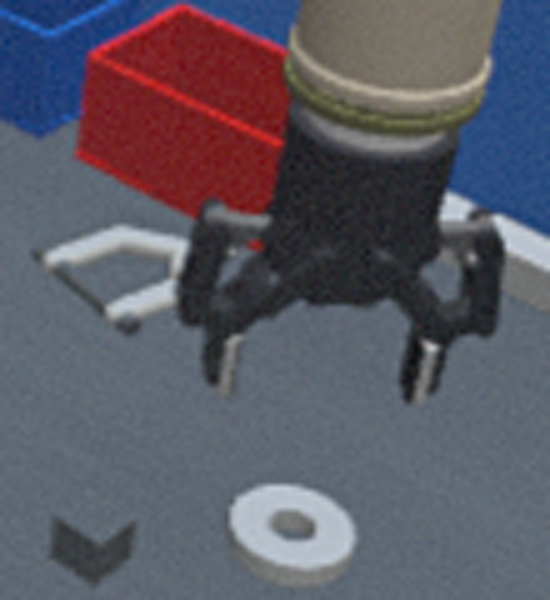

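```bash
python3 -m handwheel '{"travel":[[0.002,0,0.03],[0.002,0,0.06],[0.002,0,0.075],[0.002,0,0.08],[0.002,0,0.08]],"turn":[0,0,0,0,0],"fingers":[0,0,0,0,0]}'|grep -E "pos|force|wid";  python3 plan.py .603 -.367 .018 -45;python3 - <<'E'
from h import *
s=cam("side")
save(s,"s13",(345,210,455,310),6)
E
```

```text
position: [0.6032, -0.3691, 0.0386]
ft_force: [-0.6, -0.8, 0.4]
grip_width: 0.0853
t 18.9 pos [ 0.6032 -0.3691  0.0386] F [-0.62 -0.77  0.39] w 0.0853
shift [-0.0017 -0.0014  0.0206] turn -0.003 cur yaw -45.2 tilt 0.04 j7 0.03
```

View pics/s13.png

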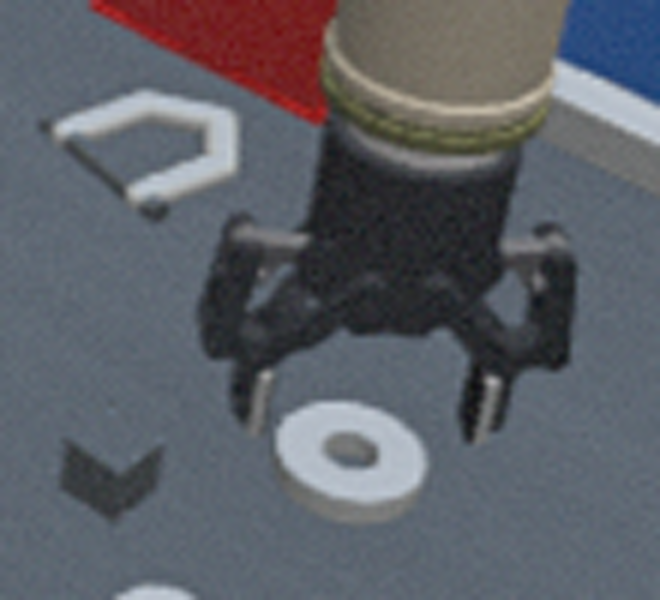

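```bash
python3 - <<'E'
from h import *
s=cam("side");p=np.array(r.read_state()["position"])
print(p.round(4),((proj(s,[[p[0],p[1],.015],[p[0],p[1],p[2]-.01]])-[345,210]+.5)*6-.5).round(1), onz(s,(np.array([[350,450]])+.5)/6-.5+[345,210],.015).round(4))
E
python3 plan.py .6025 -.367 .018 -45
```

```text
[ 0.6036 -0.3696  0.0397] [[351.8 453.9]
 [357.2 428.5]] [[ 0.6051 -0.3677  0.015 ]]
t 19.0 pos [ 0.6036 -0.3696  0.0397] F [-0.63  0.05 -0.22] w 0.0854
shift [-0.0027 -0.001   0.0217] turn -0.003 cur yaw -45.2 tilt 0.15 j7 0.03
```

```bash
python3 plan.py .6028 -.3658 .018 -45; python3 -m handwheel '{"travel":[[-0.0033,-0.001,0],[-0.0033,-0.001,0.008],[-0.0033,-0.001,0.015],[-0.0033,-0.001,0.02],[-0.0033,-0.001,0.0215],[-0.0033,-0.001,0.0215]],"turn":[0,0,0,0,0,0],"fingers":[0,0,0,0,0,0]}'|grep -E "pos|force|wid"; python3 -m handwheel '{"travel":[[0,0,0],[0,0,0],[0,0,0],[0,0,0],[0,0,0],[0,0,0],[0,0,0],[0,0,0]],"turn":[0,0,0,0,0,0,0,0],"fingers":[0.1,0.2,0.3,0.36,0.36,0.36,0.36,0.36]}' 80|grep -E "pos|force|wid"; python3 - <<'E'
from h import *
s=cam("side")
save(s,"s14",(345,210,455,310),6)
E
```

```text
t 19.0 pos [ 0.6036 -0.3696  0.0397] F [-0.63  0.05 -0.22] w 0.0854
shift [-0.0034 -0.0021  0.0217] turn -0.003 cur yaw -45.2 tilt 0.15 j7 0.03
position: [0.6008, -0.3658, 0.0156]
ft_force: [0.1, 0.8, 0.3]
grip_width: 0.0852
position: [0.6017, -0.3665, 0.0175]
ft_force: [-0.2, -0.4, 5.0]
grip_width: 0.0596
```

View pics/s14.png

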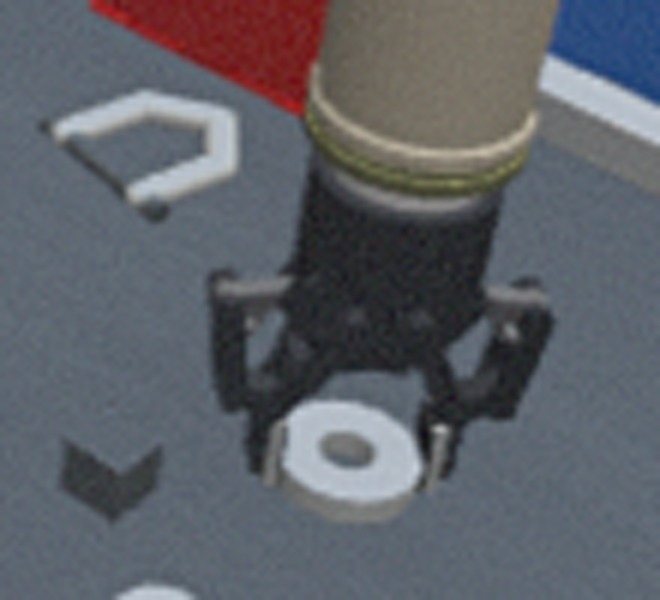

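```bash
python3 -m handwheel '{"travel":[[0,0,-0.003],[0,0,-0.01],[0,0,-0.02],[0,0,-0.04],[0,0,-0.07],[0,0,-0.11],[0,0,-0.15],[0,0,-0.18],[0,0,-0.185],[0,0,-0.185]],"turn":[0,0,0,0,0,0,0,0,0,0],"fingers":[0.36,0.36,0.36,0.36,0.36,0.36,0.36,0.36,0.36,0.36]}'|grep -E "pos|force|wid"; python3 plan.py .5755 .2197 .2; python3 - <<'E'
from h import *
s=cam("side")
save(s,"s15",(335,110,455,210),6)
E
```

```text
position: [0.6013, -0.3661, 0.2022]
ft_force: [-0.4, 0.6, -4.5]
grip_width: 0.0594
t 21.45 pos [ 0.6013 -0.3661  0.2022] F [-0.38  0.59 -4.53] w 0.0594
shift [-0.4339 -0.3944  0.0017] turn 0.0 cur yaw -45.2 tilt 0.11 j7 -0.03
```

View pics/s15.png

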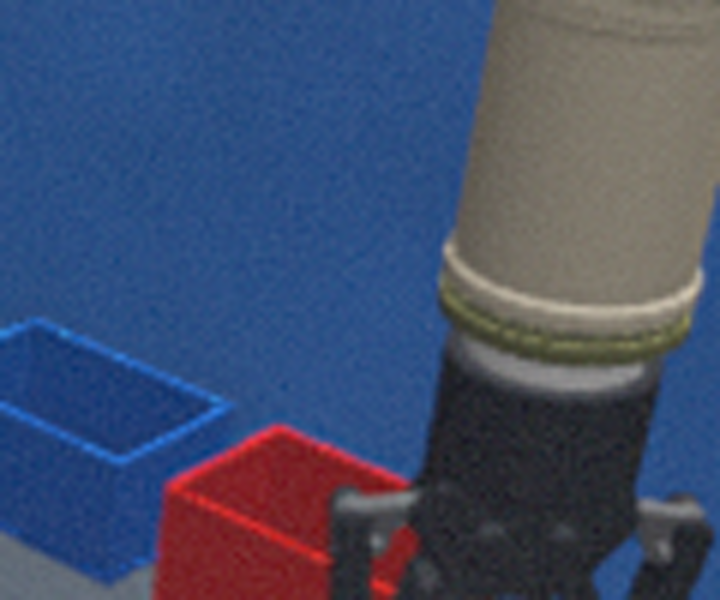

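The crop misses the ring, but the width (59 mm) and the weight show it's held. Carrying it to the spindle.

```bash
python3 -m handwheel '{"travel":[[-0.015,-0.013,0],[-0.045,-0.04,0],[-0.075,-0.068,0],[-0.105,-0.096,0],[-0.138,-0.126,0],[-0.17,-0.155,0],[-0.205,-0.187,0],[-0.24,-0.219,0],[-0.275,-0.25,0],[-0.31,-0.282,0],[-0.345,-0.314,0],[-0.375,-0.341,0],[-0.405,-0.368,0],[-0.423,-0.384,0],[-0.432,-0.392,0],[-0.4345,-0.3945,0],[-0.4345,-0.3945,0],[-0.4345,-0.3945,0],[-0.4345,-0.3945,0]],"turn":[0,0,0,0,0,0,0,0,0,0,0,0,0,0,0,0,0,0,0],"fingers":[0.36,0.36,0.36,0.36,0.36,0.36,0.36,0.36,0.36,0.36,0.36,0.36,0.36,0.36,0.36,0.36,0.36,0.36,0.36]}'|grep -E "pos|force|wid"; python3 plan.py .5755 .2197 .17; python3 - <<'E'
from h import *
s=cam("side")
save(s,"s16",(205,110,305,205),6)
E
```

```text
position: [0.5754, 0.2183, 0.2013]
ft_force: [0.5, 0.1, -3.8]
grip_width: 0.0595
t 23.4 pos [0.5754 0.2183 0.2013] F [ 0.5   0.15 -3.75] w 0.0595
shift [-0.0009 -0.0011  0.0313] turn 0.0 cur yaw -45.4 tilt 0.03 j7 -1.0
```

View pics/s16.png

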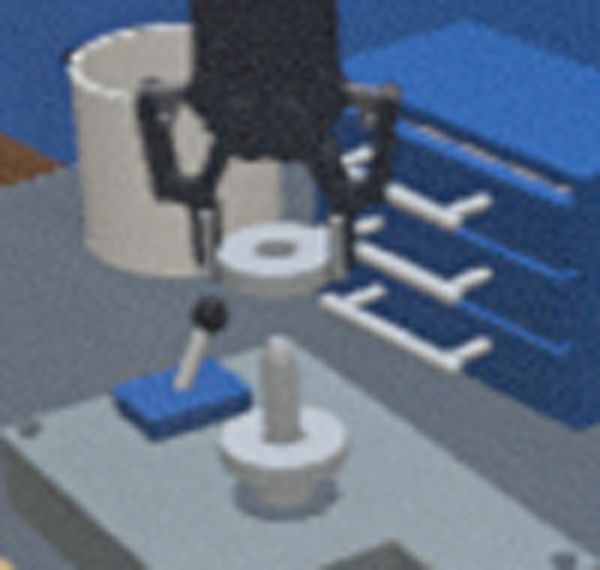

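The ring at crop (274,250) lies on the extended spindle axis (about (273,252)). Lowering over the tip.

```bash
python3 -m handwheel '{"travel":[[0,0,0.01],[0,0,0.02],[0,0,0.03],[0,0,0.036],[0,0,0.041],[0,0,0.046],[0,0,0.05],[0,0,0.053],[0,0,0.053]],"turn":[0,0,0,0,0,0,0,0,0],"fingers":[0.36,0.36,0.36,0.36,0.36,0.36,0.36,0.36,0.36]}'|grep -E "pos|force|wid"; python3 - <<'E'
from h import *
s=cam("side")
save(s,"s17",(205,130,305,205),8)
E
```

```text
position: [0.5746, 0.2182, 0.1505]
ft_force: [-8.1, -8.4, 6.3]
grip_width: 0.0593
```

View pics/s17.png

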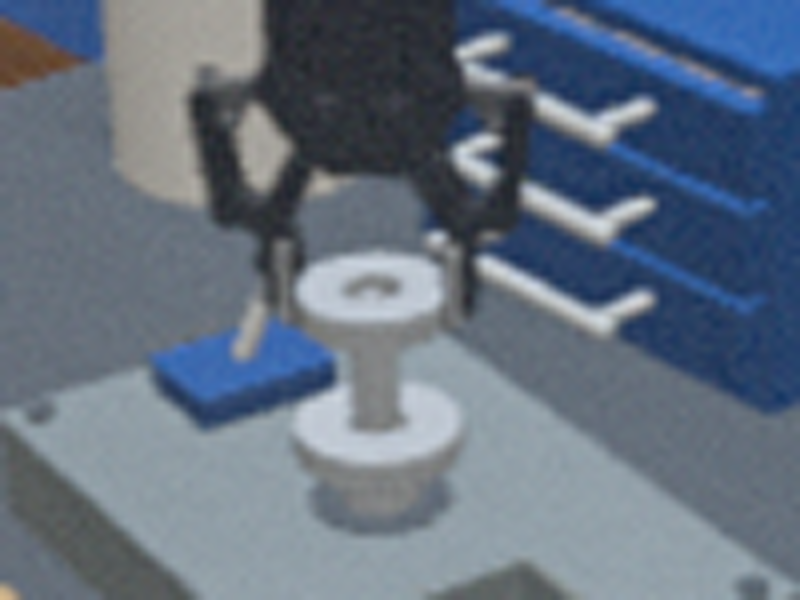

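Contact: 11 N pushing the ring back toward the robot, and the tip sits at the near edge of the bore. I'll back off and shift about 4 mm nearer.

```bash
python3 -m handwheel '{"travel":[[0,0,-0.006],[0,0,-0.01],[0,0.002,-0.01],[0,0.004,-0.01],[0,0.004,-0.01],[0,0.004,-0.006],[0,0.004,-0.002],[0,0.004,0.001],[0,0.004,0.001]],"turn":[0,0,0,0,0,0,0,0,0],"fingers":[0.36,0.36,0.36,0.36,0.36,0.36,0.36,0.36,0.36]}'|grep -E "pos|force|wid"; python3 - <<'E'
from h import *
s=cam("side")
save(s,"s18",(205,130,305,205),8)
E
```

```text
position: [0.5717, 0.2175, 0.1463]
ft_force: [0.2, -0.3, -2.7]
grip_width: 0.0594
```

View pics/s18.png

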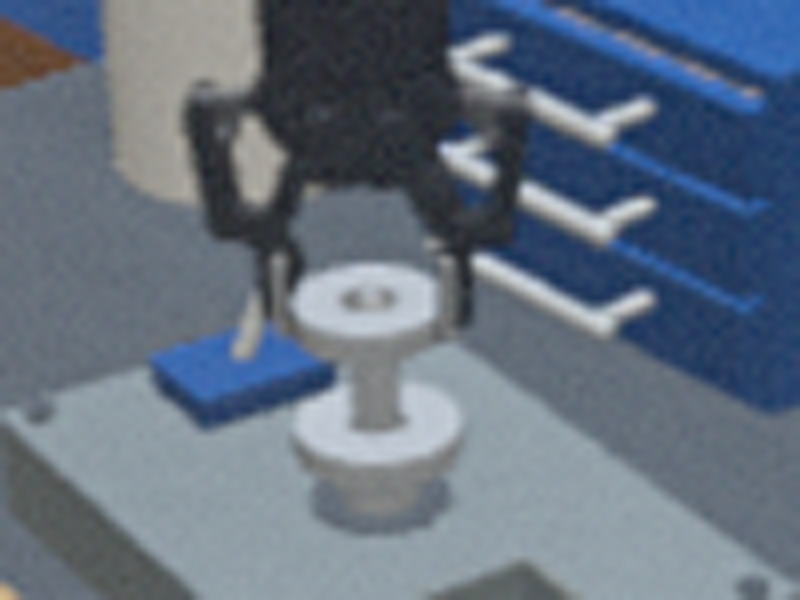

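The tip is at (371,297), centred in the bore at (368,299), with no contact. Lowering on.

```bash
python3 -m handwheel '{"travel":[[0.001,0,0.002],[0.001,0,0.004],[0.001,0,0.006],[0.001,0,0.008],[0.001,0,0.01],[0.001,0,0.012],[0.001,0,0.014],[0.001,0,0.016],[0.001,0,0.016]],"turn":[0,0,0,0,0,0,0,0,0],"fingers":[0.36,0.36,0.36,0.36,0.36,0.36,0.36,0.36,0.36]}'|grep -E "pos|force|wid"; python3 -m handwheel '{"travel":[[0,0,0.003],[0,0,0.006],[0,0,0.01],[0,0,0.014],[0,0,0.018],[0,0,0.021],[0,0,0.021]],"turn":[0,0,0,0,0,0,0],"fingers":[0.36,0.36,0.36,0.36,0.36,0.36,0.36]}'|grep -E "pos|force|wid"
```

```text
position: [0.5726, 0.2169, 0.1308]
ft_force: [0.1, -0.1, -3.5]
grip_width: 0.0594
position: [0.5725, 0.2168, 0.1095]
ft_force: [-1.0, 0.5, -3.5]
grip_width: 0.0589
```

```bash
python3 -m handwheel '{"travel":[[0,0,0],[0,0,0],[0,0,0],[0,0,0],[0,0,0],[0,0,-0.01],[0,0,-0.04],[0,0,-0.09],[0,0,-0.13],[0,0,-0.13]],"turn":[0,0,0,0,0,0,0,0,0,0],"fingers":[0.2,0,0,0,0,0,0,0,0,0]}'|grep -E "pos|force|wid";python3 - <<'E'
from h import *
s=cam("side")
save(s,"s19",(205,130,305,205),8)
E
python3 meas.py
python3 plan.py .463 -.3735 .12 -45
```

```text
position: [0.5758, 0.2171, 0.2478]
ft_force: [1.1, -0.0, 0.7]
grip_width: 0.0857
BLOB px [288.6 250.1] z34 rect [377.2 -18.7] [57.8 57.5] 0.7
RING px [363.  253.3] c 382.2 -263.0 D 27.3 131.4 bore c 413.9 -263.3 10.1 19.6
RING px [395.4 226.1] c 462.8 -371.9 D 41.2 42.7 bore c 462.4 -371.9 23.0 23.3
BLOB px [311.5 230.2] z34 rect [442.9 -93. ] [49.3 75.1] 42.6
BLOB px [334.1 207.1] z34 rect [ 520.7 -167.1] [35.2 34.7] 63.4
t 28.1 pos [0.5727 0.2169 0.2404] F [ 0.47 -0.49 -0.04] w 0.0852
shift [0.3417 0.4939 0.1201] turn -0.004 cur yaw -45.2 tilt 0.03 j7 -1.01
```

View pics/s19.png

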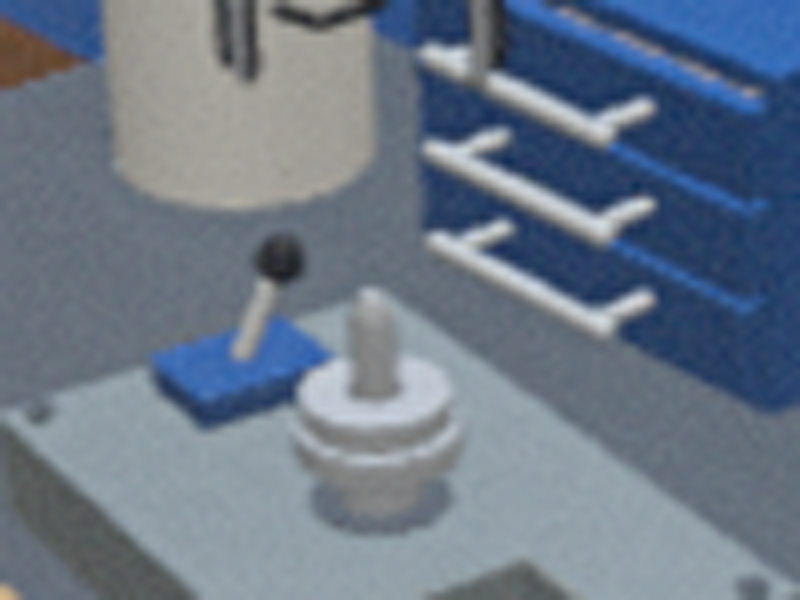

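Ring63 is seated on ring70, and the brake is still on. Now the steel 42 mm ring at px (395,226), not the yellow one at (419,209), with the jaws part-closed.

```bash
python3 -m handwheel '{"travel":[[0.012,0.018,0],[0.03,0.045,0],[0.055,0.08,0],[0.08,0.116,0],[0.105,0.152,0],[0.13,0.188,0],[0.155,0.224,0],[0.18,0.26,0],[0.205,0.296,0],[0.23,0.332,0],[0.255,0.368,0],[0.28,0.404,0],[0.305,0.44,0],[0.325,0.47,0],[0.342,0.494,0],[0.342,0.494,0.03],[0.342,0.494,0.07],[0.342,0.494,0.11],[0.342,0.494,0.13],[0.342,0.494,0.13]],"turn":[0,0,0,0,0,0,0,0,0,0,0,0,0,0,0,0,0,0,0,0],"fingers":[0,0,0,0,0,0.3,0.3,0.3,0.3,0.3,0.3,0.3,0.3,0.3,0.3,0.3,0.3,0.3,0.3,0.3]}'|grep -E "pos|force|wid";  python3 - <<'E'
from h import *
s=cam("side")
save(s,"s20",(325,200,445,340),4.2)
E
python3 plan.py .463 -.3735 .05 -45
```

```text
position: [0.4609, -0.3716, 0.1056]
ft_force: [-0.1, 0.3, 0.2]
grip_width: 0.0599
t 30.15 pos [ 0.4619 -0.3729  0.1081] F [ 0.17  0.23 -0.13] w 0.0596
shift [ 0.0015 -0.0004  0.0581] turn -0.004 cur yaw -45.2 tilt 0.28 j7 0.18
```

View pics/s20.png

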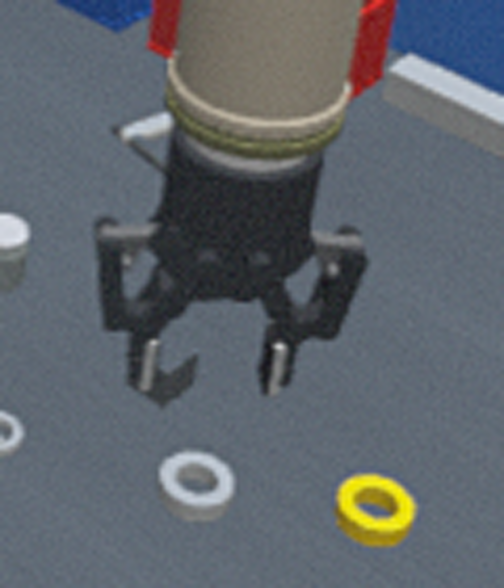

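```bash
python3 -m handwheel '{"travel":[[0.001,0,0.02],[0.001,0,0.045],[0.001,0,0.06],[0.001,0,0.07],[0.001,0,0.07]],"turn":[0,0,0,0,0],"fingers":[0.3,0.3,0.3,0.3,0.3]}'|grep -E "pos|force|wid";  python3 - <<'E'
from h import *
s=cam("side")
save(s,"s21",(325,220,425,320),6)
E
python3 plan.py .463 -.3735 .02 -45
```

```text
position: [0.4636, -0.3743, 0.0397]
ft_force: [0.0, -0.0, -0.0]
grip_width: 0.0598
t 30.7 pos [ 0.464  -0.3747  0.0405] F [ 0.3   0.41 -0.47] w 0.0597
shift [-0.0016 -0.0002  0.0205] turn -0.004 cur yaw -45.2 tilt 0.01 j7 0.23
```

View pics/s21.png

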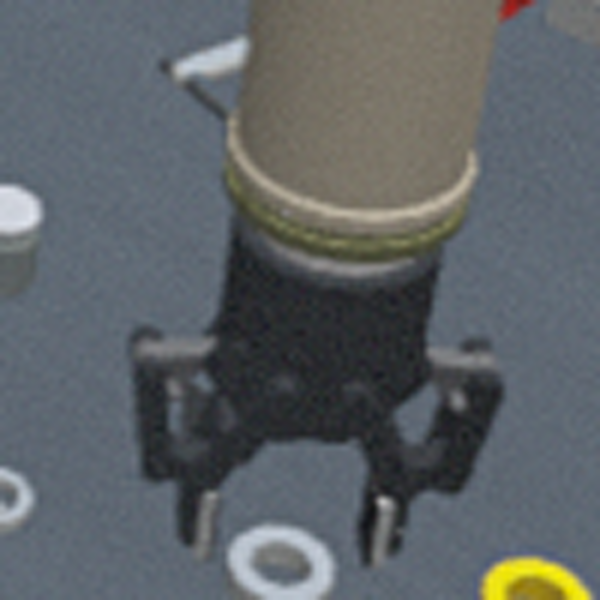

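```bash
python3 -m handwheel '{"travel":[[-0.0015,0,0.005],[-0.0015,0,0.011],[-0.0015,0,0.016],[-0.0015,0,0.0185],[-0.0015,0,0.0185]],"turn":[0,0,0,0,0],"fingers":[0.3,0.3,0.3,0.3,0.3]}'|grep -E "pos|force|wid"; python3 -m handwheel '{"travel":[[0,0,0],[0,0,0],[0,0,0],[0,0,0],[0,0,0],[0,0,0],[0,0,0]],"turn":[0,0,0,0,0,0,0],"fingers":[0.4,0.5,0.62,0.62,0.62,0.62,0.62]}' 60|grep -E "pos|force|wid"; python3 - <<'E'
from h import *
s=cam("side")
save(s,"s22",(325,220,425,320),6)
E
```

```text
position: [0.4626, -0.3733, 0.0212]
ft_force: [-0.1, 0.0, -1.4]
grip_width: 0.06
position: [0.4632, -0.3739, 0.0225]
ft_force: [-0.8, 0.0, 5.7]
grip_width: 0.0393
```

View pics/s22.png

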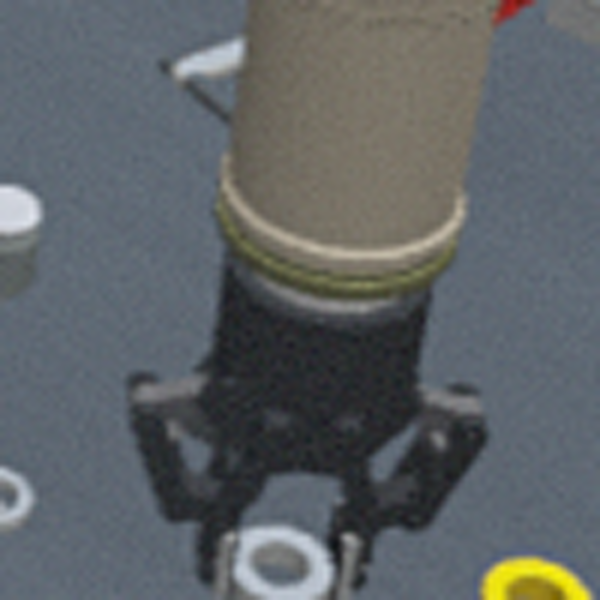

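Gripped at a 39.3 mm reading, the same offset from true size as for the earlier rings. Lifting.

```bash
python3 -m handwheel '{"travel":[[0,0,-0.003],[0,0,-0.01],[0,0,-0.02],[0,0,-0.04],[0,0,-0.07],[0,0,-0.11],[0,0,-0.15],[0,0,-0.18],[0,0,-0.185],[0,0,-0.185]],"turn":[0,0,0,0,0,0,0,0,0,0],"fingers":[0.62,0.62,0.62,0.62,0.62,0.62,0.62,0.62,0.62,0.62]}'|grep -E "pos|force|wid"; python3 plan.py .5725 .2168 .2;python3 - <<'E'
from h import *
s=cam("side")
save(s,"s23",(325,120,425,220),6)
E
```

```text
position: [0.4632, -0.3739, 0.2081]
ft_force: [0.2, -0.2, -2.3]
grip_width: 0.0393
t 32.95 pos [ 0.4632 -0.3739  0.2081] F [ 0.21 -0.21 -2.27] w 0.0393
shift [-0.3422 -0.4937  0.0077] turn 0.0 cur yaw -45.2 tilt 0.14 j7 0.12
```

View pics/s23.png

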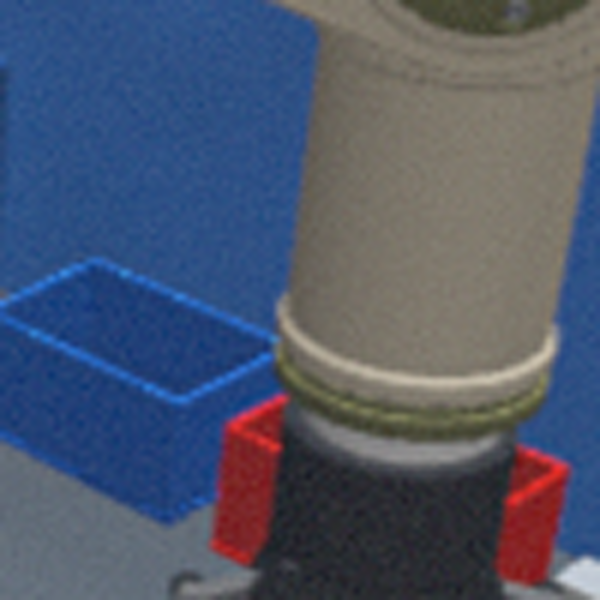

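```bash
python3 -m handwheel '{"travel":[[-0.012,-0.018,0],[-0.03,-0.044,0],[-0.055,-0.08,0],[-0.08,-0.116,0],[-0.105,-0.152,0],[-0.13,-0.188,0],[-0.155,-0.224,0],[-0.18,-0.26,0],[-0.205,-0.296,0],[-0.23,-0.332,0],[-0.255,-0.368,0],[-0.28,-0.404,0],[-0.305,-0.44,0],[-0.325,-0.47,0],[-0.338,-0.488,0],[-0.3422,-0.4937,0],[-0.3422,-0.4937,0],[-0.3422,-0.4937,0],[-0.3422,-0.4937,0]],"turn":[0,0,0,0,0,0,0,0,0,0,0,0,0,0,0,0,0,0,0],"fingers":[0.62,0.62,0.62,0.62,0.62,0.62,0.62,0.62,0.62,0.62,0.62,0.62,0.62,0.62,0.62,0.62,0.62,0.62,0.62]}'|grep -E "pos|force|wid"; python3 plan.py .5725 .2168 .155; python3 - <<'E'
from h import *
s=cam("side")
save(s,"s24",(205,110,305,205),6)
E
```

```text
position: [0.5722, 0.2148, 0.2067]
ft_force: [0.8, 0.8, -0.7]
grip_width: 0.0394
t 34.9 pos [0.5722 0.2148 0.2067] F [ 0.84  0.81 -0.69] w 0.0394
shift [-0.0012 -0.0016  0.0517] turn 0.0 cur yaw -45.4 tilt 0.03 j7 -0.98
```

View pics/s24.png

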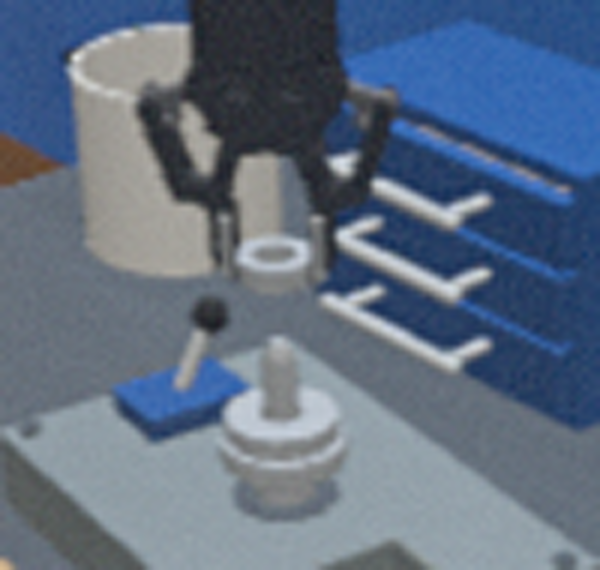

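```bash
python3 -m handwheel '{"travel":[[0,0,0.01],[0,0,0.02],[0,0,0.03],[0,0,0.036],[0,0,0.041],[0,0,0.044],[0,0,0.047],[0,0,0.05],[0,0,0.05]],"turn":[0,0,0,0,0,0,0,0,0],"fingers":[0.62,0.62,0.62,0.62,0.62,0.62,0.62,0.62,0.62]}'|grep -E "pos|force|wid"; python3 - <<'E'
from h import *
s=cam("side")
save(s,"s25",(205,130,305,205),8)
E
```

```text
position: [0.572, 0.2172, 0.1564]
ft_force: [0.3, -0.8, -1.5]
grip_width: 0.0395
```

View pics/s25.png

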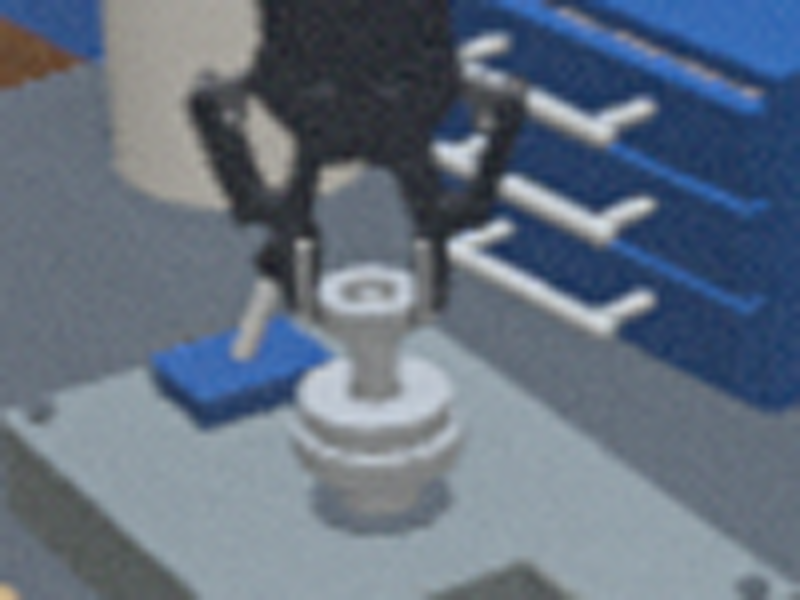

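The tip is at (371,295) inside the bore at (367,290), and there's no contact. I'll nudge, lower and watch the force.

```bash
python3 -m handwheel '{"travel":[[0.001,0.0015,0.002],[0.001,0.0015,0.004],[0.001,0.0015,0.006],[0.001,0.0015,0.008],[0.001,0.0015,0.01],[0.001,0.0015,0.012],[0.001,0.0015,0.014],[0.001,0.0015,0.014]],"turn":[0,0,0,0,0,0,0,0],"fingers":[0.62,0.62,0.62,0.62,0.62,0.62,0.62,0.62]}'|grep -E "pos|force|wid"; python3 -m handwheel '{"travel":[[0,0,0.003],[0,0,0.006],[0,0,0.009],[0,0,0.012],[0,0,0.014],[0,0,0.014]],"turn":[0,0,0,0,0,0],"fingers":[0.62,0.62,0.62,0.62,0.62,0.62]}'|grep -E "pos|force|wid"
```

```text
position: [0.5718, 0.2156, 0.1424]
ft_force: [1.6, 1.5, -1.2]
grip_width: 0.0397
position: [0.5717, 0.2156, 0.1283]
ft_force: [2.1, 3.4, -2.1]
grip_width: 0.0392
```

```bash
python3 -m handwheel '{"travel":[[0,0,0],[0,0,0],[0,0,0],[0,0,0],[0,0,0],[0,0,0],[0,0,-0.01],[0,0,-0.04],[0,0,-0.08],[0,0,-0.11],[0,0,-0.11]],"turn":[0,0,0,0,0,0,0,0,0,0,0],"fingers":[0.5,0.3,0,0,0,0,0,0,0,0,0]}'|grep -E "pos|force|wid";python3 - <<'E'
from h import *
s=cam("side");t=cam("top")
save(s,"s26",(205,130,305,205),8);save(t,"t26",(275,160,435,270),5)
E
python3 meas.py
python3 plan.py .443 -.0945 .12 42.5
```

```text
position: [0.5741, 0.2155, 0.2446]
ft_force: [0.5, -1.1, -0.6]
grip_width: 0.0856
BLOB px [288.6 250.1] z34 rect [377.2 -18.7] [57.8 57.5] 0.7
RING px [363.  253.3] c 382.2 -263.0 D 27.4 131.5 bore c 413.9 -263.3 10.0 19.6
BLOB px [311.5 230.2] z34 rect [442.9 -93. ] [49.3 75.1] 42.6
BLOB px [334.1 207.1] z34 rect [ 520.7 -167.1] [35.2 34.7] 63.4
t 38.6 pos [0.5712 0.2154 0.2378] F [-0.34 -0.07  0.25] w 0.0855
shift [0.1297 0.3092 0.1182] turn -1.531 cur yaw -45.2 tilt 0.09 j7 -0.99
```

View pics/s26.png

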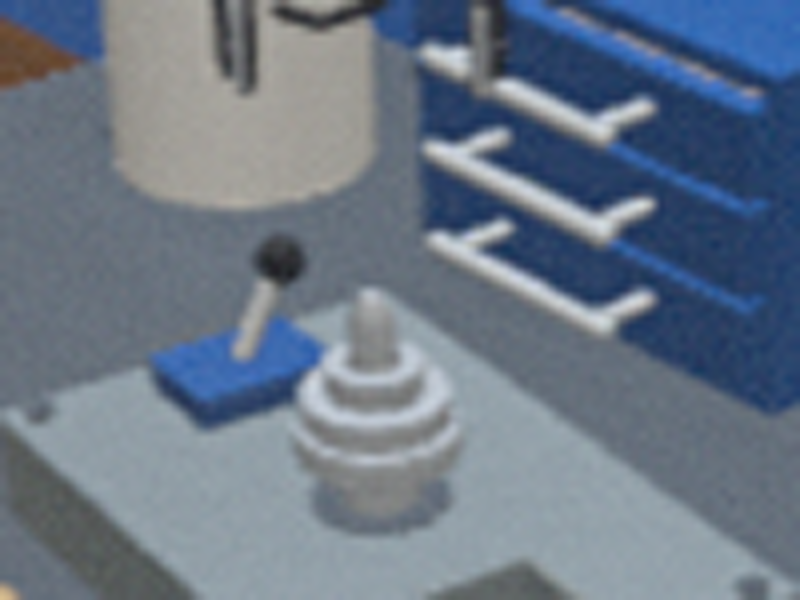

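View pics/t26.png

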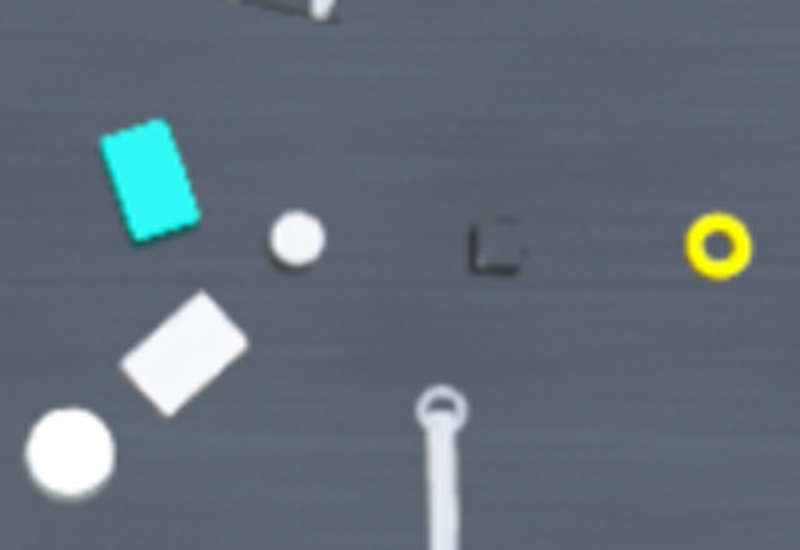

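All three rings are stacked in order, with the 42 on top. The only light-coloured block is at crop (184,353); the other, at (150,180), is turquoise. Moving to the guide block with the jaws across its 46 mm side.

```bash
python3 - <<'E'
from h import *
s=cam("side");t=cam("top")
c=np.array([[163,122],[263,127],[260,172],[153,165]])/4+[234.6,219.6]
w=onz(s,c,.034);print(w.round(4),w.mean(0).round(4))
c=np.array([[203,290],[248,343],[168,417],[120,363]])/5+[274.6,159.6]
w=onz(t,c,.034);print(w.round(4),w.mean(0).round(4))
E
python3 -m handwheel '{"travel":[[0.005,0.01,0],[0.015,0.035,0],[0.03,0.07,0],[0.045,0.11,0],[0.06,0.145,0],[0.075,0.18,0],[0.09,0.215,0],[0.105,0.25,0],[0.118,0.28,0],[0.13,0.309,0],[0.13,0.309,0],[0.13,0.309,0],[0.13,0.309,0.03],[0.13,0.309,0.07],[0.13,0.309,0.1],[0.13,0.309,0.1],[0.13,0.309,0.1]],"turn":[-0.1,-0.22,-0.34,-0.46,-0.58,-0.7,-0.82,-0.94,-1.06,-1.18,-1.3,-1.42,-1.531,-1.531,-1.531,-1.531,-1.531],"fingers":[0,0,0,0,0,0,0,0,0,0,0,0,0,0,0,0,0]}'|grep -E "pos|force|wid"; python3 plan.py .443 -.0945 .05 42.5;  python3 - <<'E'
from h import *
s=cam("side")
save(s,"s30",(225,160,345,290),5)
E
```

```text
[[ 0.439  -0.0564  0.034 ]
 [ 0.4871 -0.1076  0.034 ]
 [ 0.4518 -0.141   0.034 ]
 [ 0.403  -0.087   0.034 ]] [ 0.4452 -0.098   0.034 ]
[[ 0.4848 -0.1051  0.034 ]
 [ 0.45   -0.1344  0.034 ]
 [ 0.4008 -0.0824  0.034 ]
 [ 0.4358 -0.051   0.034 ]] [ 0.4429 -0.0932  0.034 ]
position: [0.4437, -0.0948, 0.1388]
ft_force: [0.6, -0.7, 1.3]
grip_width: 0.0855
t 40.4 pos [ 0.4437 -0.0948  0.1388] F [ 0.59 -0.69  1.28] w 0.0855
shift [-0.0001 -0.0006  0.0888] turn -0.0 cur yaw 42.5 tilt 0.12 j7 0.99
```

View pics/s30.png

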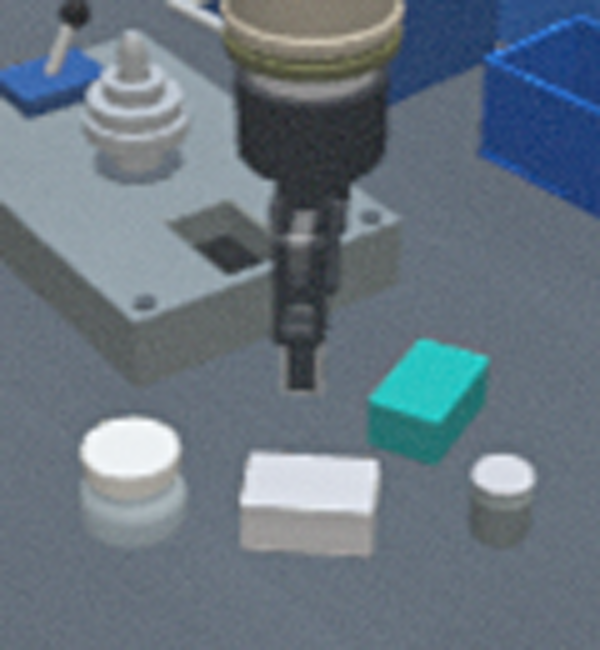

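```bash
python3 - <<'E'
from h import *
s=cam("side");p=np.array(r.read_state()["position"])
print(p.round(4),((proj(s,[[p[0],p[1],p[2]-.01],[p[0],p[1],.034]])-[225,160]+.5)*5-.5).round(1))
E
```

```text
[ 0.445  -0.0948  0.1402] [[308.5 338.1]
 [307.9 480.1]]
```

```bash
python3 -m handwheel '{"travel":[[0,0,0.025],[0,0,0.05],[0,0,0.075],[0,0,0.09],[0,0,0.097],[0,0,0.097]],"turn":[0,0,0,0,0,0],"fingers":[0,0,0,0,0,0]}'|grep -E "pos|force|wid";  python3 - <<'E'
from h import *
s=cam("side")
save(s,"s31",(225,180,345,290),6)
E
python3 plan.py .444 -.095 .042 42.5
```

```text
position: [0.4446, -0.0945, 0.0421]
ft_force: [0.1, 0.1, -0.5]
grip_width: 0.0852
t 41.15 pos [ 0.4449 -0.0946  0.0427] F [-0.01 -0.18 -0.89] w 0.0855
shift [-0.0009 -0.0003  0.0007] turn 0.0 cur yaw 42.5 tilt 0.07 j7 1.14
```

View pics/s31.png

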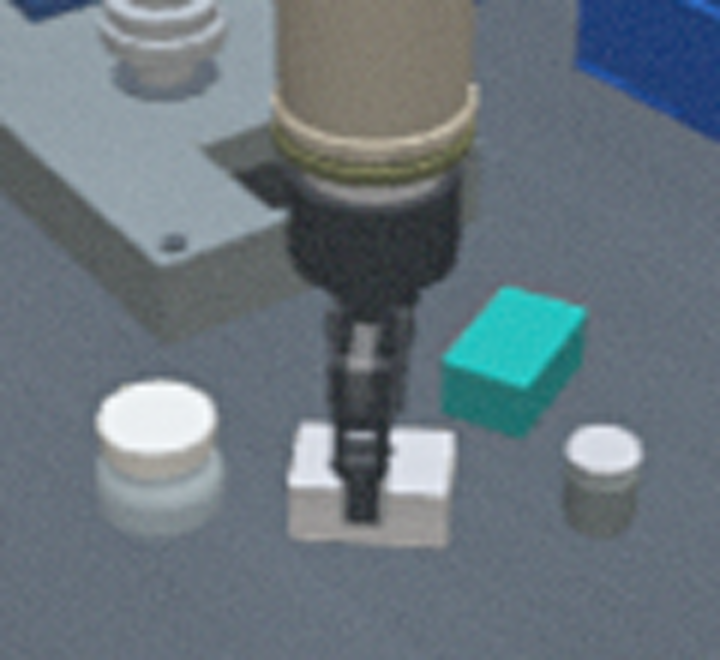

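The near finger (361,510) will land on the middle of the block's near face (290–450). Closing.

```bash
python3 -m handwheel '{"travel":[[0,0,0],[0,0,0],[0,0,0],[0,0,0],[0,0,0],[0,0,0],[0,0,0],[0,0,0]],"turn":[0,0,0,0,0,0,0,0],"fingers":[0.15,0.3,0.42,0.55,0.55,0.55,0.55,0.55]}' 60|grep -E "pos|force|wid"; python3 -m handwheel '{"travel":[[0,0,-0.003],[0,0,-0.01],[0,0,-0.025],[0,0,-0.045],[0,0,-0.06],[0,0,-0.06]],"turn":[0,0,0,0,0,0],"fingers":[0.55,0.55,0.55,0.55,0.55,0.55]}'|grep -E "pos|rot|force|wid"; python3 - <<'E'
from h import *
s=cam("side")
save(s,"s32",(225,160,345,270),6)
E
```

```text
position: [0.4444, -0.0946, 0.0425]
ft_force: [-2.8, 1.0, 11.0]
grip_width: 0.0448
position: [0.4452, -0.0948, 0.1035]
eef_rot: [2.927, 1.139, 0.005]
ft_force: [-0.1, -0.3, -3.5]
grip_width: 0.0444
```

View pics/s32.png

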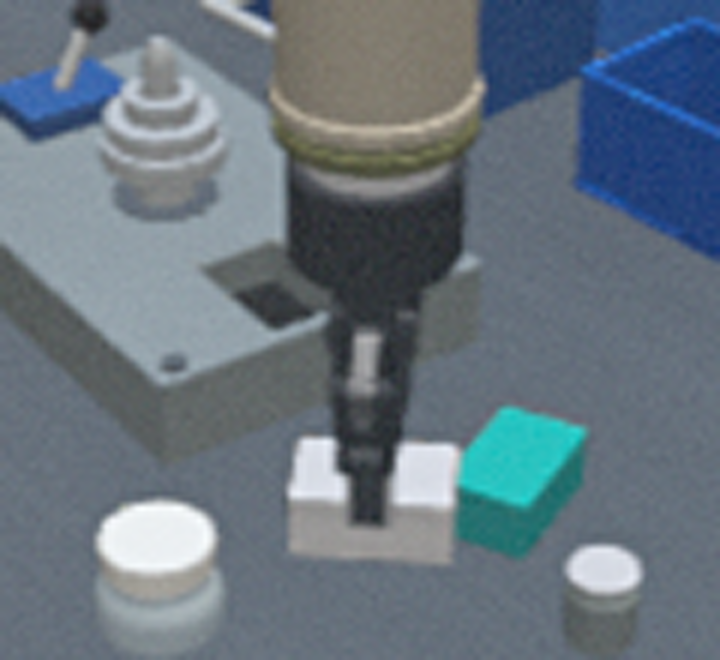

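The block is held level. Moving above the recess, estimated at (0.558, 0.1072) with yaw -7.15°.

```bash
python3 plan.py .558 .1072 .15 -7.15
```

```text
t 42.6 pos [ 0.4445 -0.0944  0.1023] F [-0.1  -0.55 -3.92] w 0.0445
shift [ 0.22   -0.0718 -0.0474] turn 0.867 cur yaw 42.5 tilt 0.11 j7 1.05
```

```bash
python3 -m handwheel '{"travel":[[0,0,-0.02],[0,0,-0.048],[0.02,-0.006,-0.048],[0.045,-0.015,-0.048],[0.075,-0.024,-0.048],[0.105,-0.034,-0.048],[0.135,-0.044,-0.048],[0.165,-0.054,-0.048],[0.19,-0.062,-0.048],[0.21,-0.0685,-0.048],[0.22,-0.0718,-0.048],[0.22,-0.0718,-0.048],[0.22,-0.0718,-0.048],[0.22,-0.0718,-0.048],[0.22,-0.0718,-0.048]],"turn":[0,0,0.09,0.19,0.29,0.39,0.49,0.59,0.69,0.78,0.867,0.867,0.867,0.867,0.867],"fingers":[0.55,0.55,0.55,0.55,0.55,0.55,0.55,0.55,0.55,0.55,0.55,0.55,0.55,0.55,0.55]}'|grep -E "pos|rot|force|wid"; python3 plan.py .558 .1072 .11 -7.15; python3 - <<'E'
from h import *
s=cam("side");t=cam("top")
save(s,"s33",(200,120,330,240),6); save(t,"t33",(155,130,285,240),6)
E
```

```text
position: [0.5574, 0.106, 0.1496]
eef_rot: [-3.135, 0.197, 0.0]
ft_force: [-0.1, -0.6, -3.7]
grip_width: 0.0443
t 44.1 pos [0.5574 0.106  0.1496] F [-0.1  -0.61 -3.69] w 0.0443
shift [ 0.0005 -0.0013  0.0396] turn -0.0 cur yaw -7.2 tilt 0.02 j7 -0.1
```

View pics/s33.png

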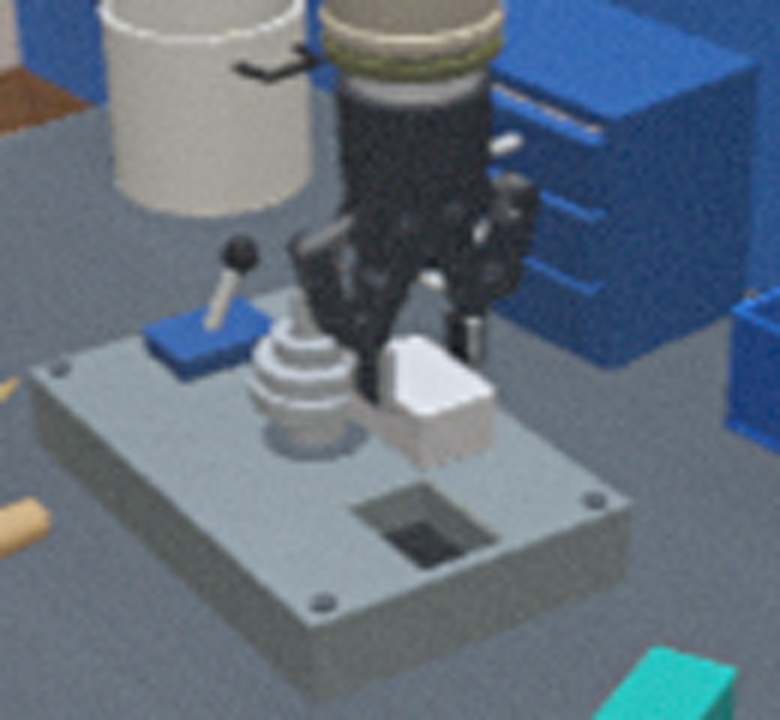

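View pics/t33.png

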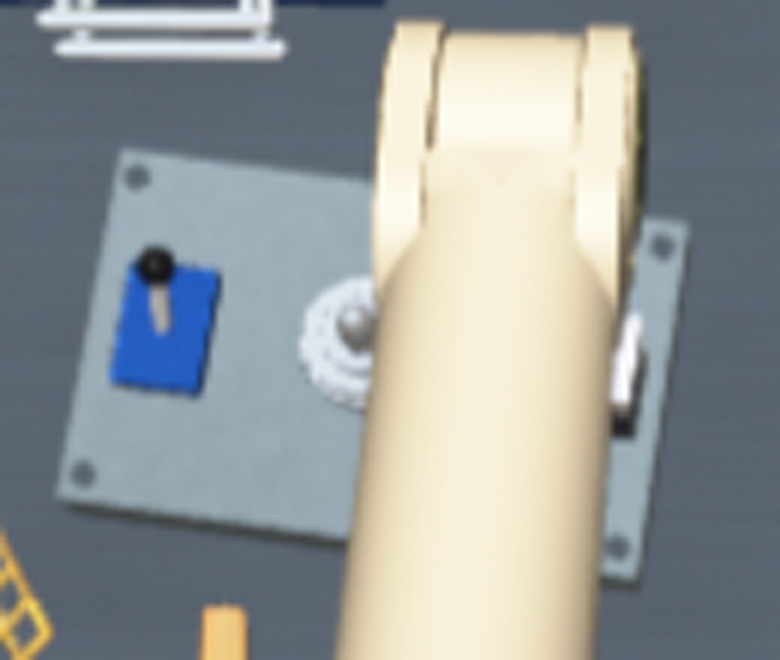

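```bash
python3 - <<'E'
from h import *
s=cam("side");p=np.array(r.read_state()["position"]);print(p.round(4))
f=lambda a:np.array(a)/6+[199.6,119.6]
rc=onz(s,f([[352,510],[422,484],[498,540],[430,568]]),.05)
print("recess",rc.round(4)[:,:2].tolist(),rc.mean(0).round(4))
b=onz(s,f([[428,416],[495,394]]),p[2]-.0085);print("block -x-y,+x-y top",b.round(4),np.hypot(*(b[1]-b[0])[:2]))
b=onz(s,f([[428,468],[494,443]]),p[2]-.0425);print("bottom",b.round(4),np.hypot(*(b[1]-b[0])[:2]))
save(s,"s34",(255,165,295,220),14)
E
```

```text
[0.5576 0.1066 0.1498]
recess [[0.5395, 0.1406], [0.5843, 0.1353], [0.5775, 0.0662], [0.5337, 0.0702]] [0.5588 0.1031 0.05  ]
block -x-y,+x-y top [[0.5334 0.069  0.1413]
 [0.5726 0.0629 0.1413]] 0.03968829701601538
bottom [[0.537  0.0741 0.1073]
 [0.5781 0.0699 0.1073]] 0.04132393944252643
```

View pics/s34.png

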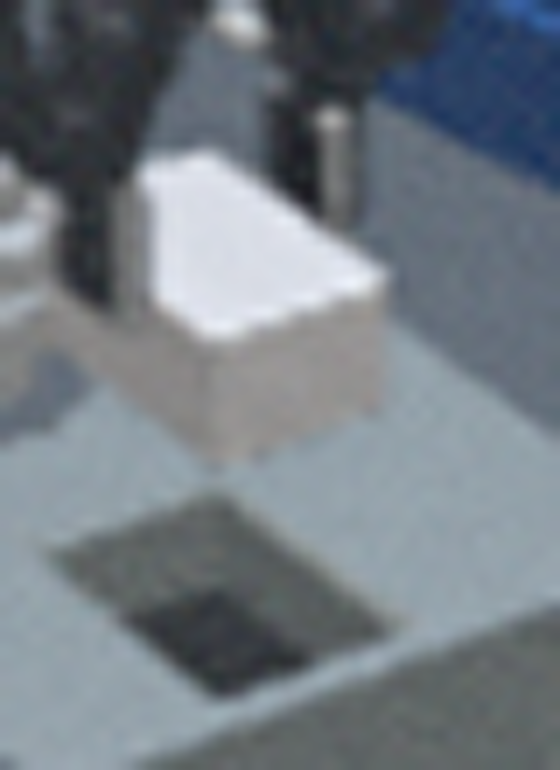

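The block lines up with the mouth to about 2 mm. I'll shift +1 mm in y, lower to just above the deck and look.

```bash
python3 -m handwheel '{"travel":[[0,-0.001,0.012],[0,-0.001,0.025],[0,-0.001,0.038],[0,-0.001,0.047],[0,-0.001,0.052],[0,-0.001,0.052],[0,-0.001,0.052]],"turn":[0,0,0,0,0,0,0],"fingers":[0.55,0.55,0.55,0.55,0.55,0.55,0.55]}'|grep -E "pos|rot|force|wid"; python3 - <<'E'
from h import *
s=cam("side")
save(s,"s35",(240,165,300,225),10)
E
```

```text
position: [0.5581, 0.1079, 0.0978]
eef_rot: [3.135, -0.196, 0.0]
ft_force: [1.0, -1.0, -4.0]
grip_width: 0.0442
```

View pics/s35.png

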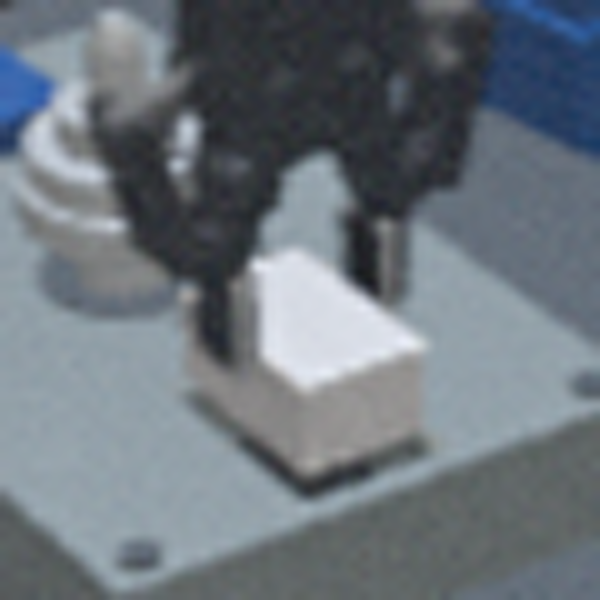

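The dark mouth peeks out evenly along the two near edges, with its corner at (308,493). Lowering in with the force watched.

```bash
for i in 1 2; do python3 -m handwheel '{"travel":[[0.0005,-0.0005,0.002],[0.0005,-0.0005,0.004],[0.0005,-0.0005,0.006],[0.0005,-0.0005,0.006]],"turn":[0,0,0,0],"fingers":[0.55,0.55,0.55,0.55]}'|grep -E "pos|force|wid"; done; python3 - <<'E'
from h import *
s=cam("side")
save(s,"s36",(240,165,300,225),10)
E
```

```text
position: [0.5581, 0.1085, 0.0914]
ft_force: [-1.0, 0.7, -3.8]
grip_width: 0.0446
position: [0.5587, 0.1088, 0.0853]
ft_force: [-0.8, -0.2, -3.8]
grip_width: 0.0442
```

View pics/s36.png

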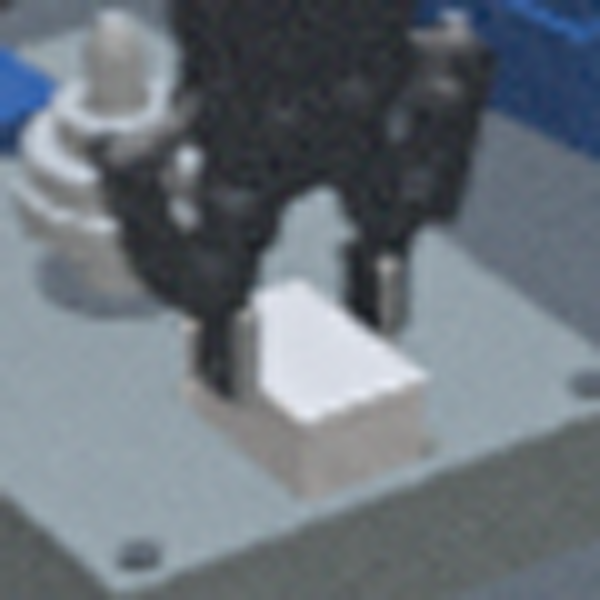

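No contact force, and the block is now 7 mm into the mouth. Down 10 mm more, then release.

```bash
python3 -m handwheel '{"travel":[[0,0,0.002],[0,0,0.004],[0,0,0.006],[0,0,0.008],[0,0,0.0095],[0,0,0.0095]],"turn":[0,0,0,0,0,0],"fingers":[0.55,0.55,0.55,0.55,0.55,0.55]}'|grep -E "pos|force|wid"; python3 -m handwheel '{"travel":[[0,0,0],[0,0,0],[0,0,0],[0,0,0],[0,0,0],[0,0,-0.01],[0,0,-0.04],[0,0,-0.07],[0,0,-0.07],[0,0,-0.07]],"turn":[0,0,0,0,0,0,0,0,0,0],"fingers":[0.45,0.35,0.3,0.3,0.3,0.3,1,1,1,1]}'|grep -E "pos|force|wid"; python3 - <<'E'
from h import *
s=cam("side")
save(s,"s37",(240,165,300,225),10)
E
```

```text
position: [0.5588, 0.1089, 0.0759]
ft_force: [-0.3, 0.4, -3.7]
grip_width: 0.0443
position: [0.5595, 0.1091, 0.1473]
ft_force: [0.8, 0.6, -0.1]
grip_width: 0.0015
```

View pics/s37.png

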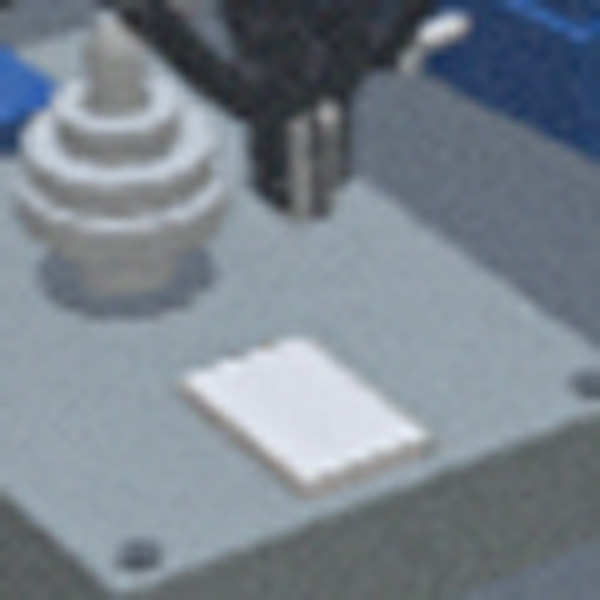

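The block has dropped into the recess, level and a few mm proud (edges at (308,493) and (430,440)). Pressing with shut fingertips.

```bash
python3 plan.py .558 .1078 .084; python3 -m handwheel '{"travel":[[-0.001,0.001,0.015],[-0.001,0.001,0.035],[-0.001,0.001,0.052],[-0.001,0.001,0.06],[-0.001,0.001,0.062],[-0.001,0.001,0.062]],"turn":[0,0,0,0,0,0],"fingers":[1,1,1,1,1,1]}'|grep -E "pos|force|wid"; for i in 1 2 ; do python3 -m handwheel '{"travel":[[0,0,0.001],[0,0,0.002],[0,0,0.003],[0,0,0.003]],"turn":[0,0,0,0],"fingers":[1,1,1,1]}'|grep -E "pos|force"; done
```

```text
t 47.5 pos [0.5588 0.1091 0.1463] F [ 0.84 -0.4   0.34] w 0.0001
shift [-0.0006  0.0014  0.0623] turn 0.0 cur yaw -7.1 tilt 0.02 j7 -0.11
position: [0.5576, 0.1078, 0.0837]
ft_force: [-0.0, 1.1, -0.2]
grip_width: -0.0
position: [0.5579, 0.1081, 0.0813]
ft_force: [0.6, 0.2, -0.5]
position: [0.5577, 0.108, 0.078]
ft_force: [-0.1, 0.1, 0.4]
```

```bash
for i in 1 2 3; do python3 -m handwheel '{"travel":[[0,0,0.001],[0,0,0.002],[0,0,0.002]],"turn":[0,0,0],"fingers":[1,1,1]}'|grep -E "pos|force"; done
```

```text
position: [0.5579, 0.108, 0.0763]
ft_force: [-0.1, -0.3, 2.0]
position: [0.5579, 0.108, 0.0741]
ft_force: [-0.2, 0.5, 2.5]
position: [0.5579, 0.108, 0.0721]
ft_force: [-0.5, -0.2, 3.8]
```

```bash
for i in 1 2; do python3 -m handwheel '{"travel":[[0,0,0.001],[0,0,0.001],[0,0,0.001]],"turn":[0,0,0],"fingers":[1,1,1]}'|grep -E "pos|force"; done;  python3 - <<'E'
from h import *
s=cam("side")
save(s,"s38",(240,165,300,225),10)
E
```

```text
position: [0.5581, 0.108, 0.0721]
ft_force: [-5.1, -0.2, 12.6]
position: [0.5582, 0.108, 0.0719]
ft_force: [-8.1, -0.7, 22.1]
```

View pics/s38.png

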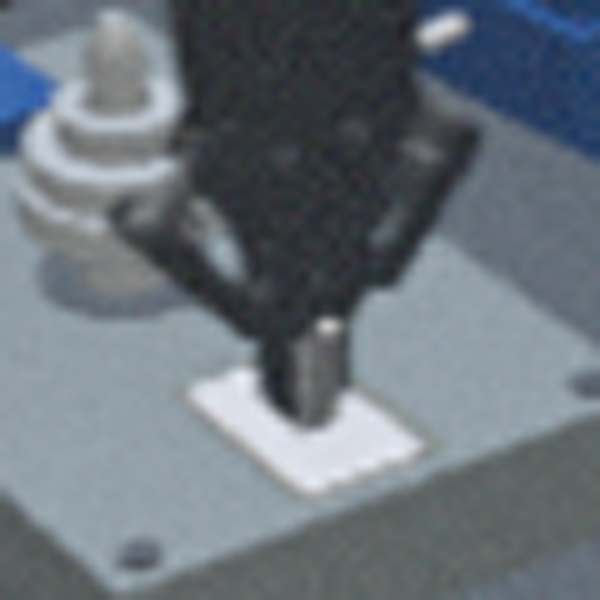

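A hard stop at TCP z 0.072 puts the block's top at 0.050, flush with the deck, with 22 N of push. Retracting clear for the final check.

```bash
python3 -m handwheel '{"travel":[[0,0,-0.005],[0,0,-0.03],[0,0,-0.07],[0,0,-0.11],[0,0,-0.15],[0,0.04,-0.17],[0,0.09,-0.17],[0,0.14,-0.17],[0,0.19,-0.17],[0,0.24,-0.17],[0,0.28,-0.17],[0,0.28,-0.17],[0,0.28,-0.17]],"turn":[0,0,0,0,0,0,0,0,0,0,0,0,0],"fingers":[1,1,1,1,1,1,1,1,1,1,1,1,1]}'|grep -E "pos|force|wid"; python3 - <<'E'
from h import *
s=cam("side");t=cam("top")
save(s,"s40",(195,125,315,240),6);save(t,"t40",(155,130,285,240),6)
cv2.imwrite("pics/t40f.png",t["img"][:,:,::-1])
f=lambda a,k,o:np.array(a)/k+np.array(o)-.4
E
```

```text
position: [0.5224, -0.1709, 0.2398]
ft_force: [0.1, -0.4, -0.7]
grip_width: 0.0
```

View pics/s40.png

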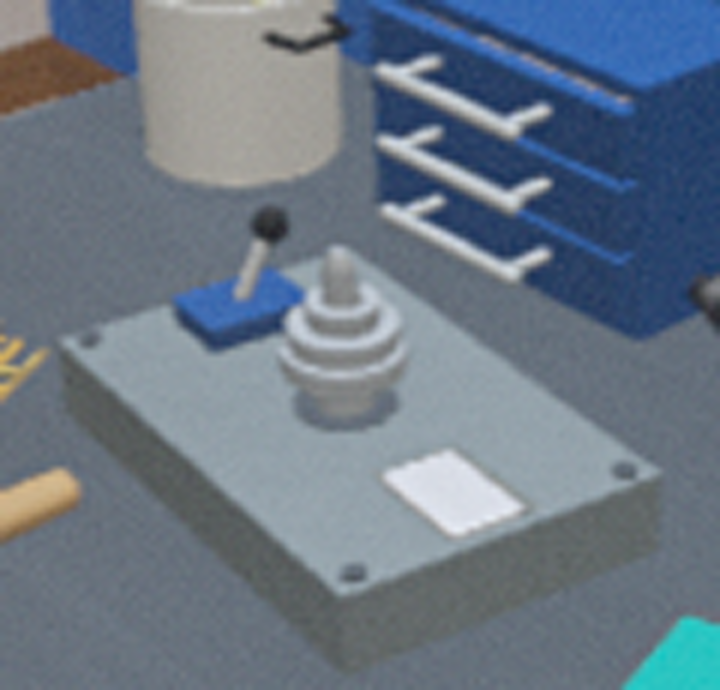

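View pics/t40.png

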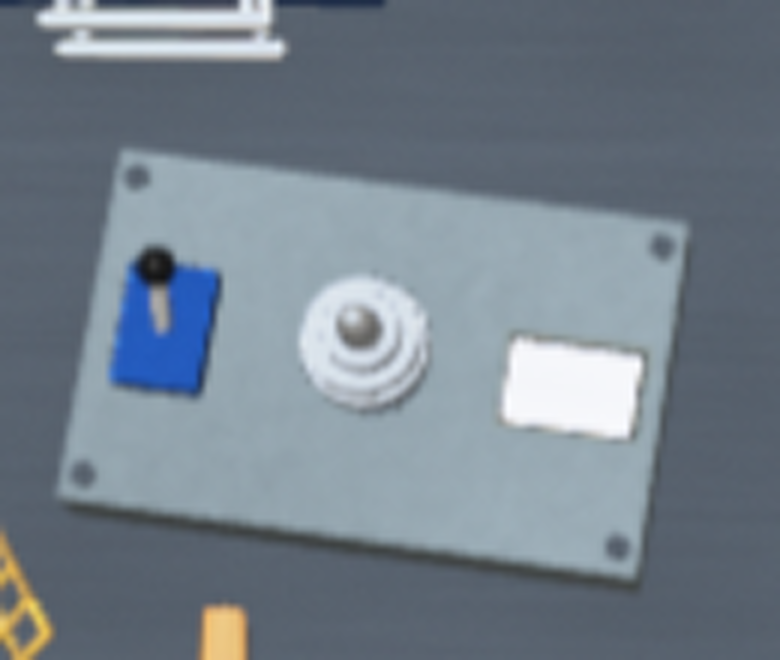

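View pics/t40f.png

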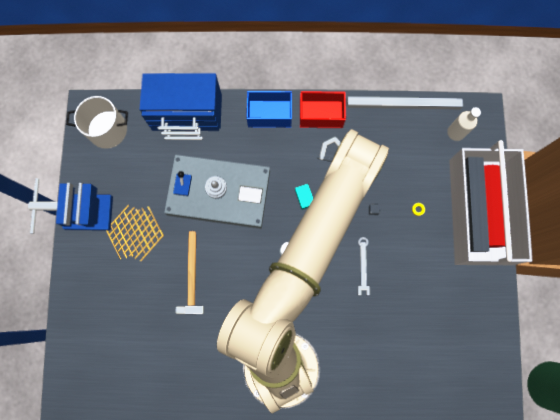

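All looks right: the block is flush and centred in the recess at top crop (573,388), and the stack is concentric at (362,340). A final numeric check on the ball and block, then hand in.

```bash
python3 - <<'E'
from h import *
t=cam("top");s=cam("side")
o1,v1=ray(t,np.array([155,265])/6+[154.6,129.6]);o2,v2=ray(s,np.array([269,224])/6+[194.6,124.6]);v1=v1[0];v2=v2[0]
k=np.linalg.lstsq(np.c_[v1,-v2],o2-o1,rcond=None)[0];P=(o1+k[0]*v1+o2+k[1]*v2)/2
d=P-np.array([.572+.0146,.2165+.1141,.068]);xr=d@[.992,-.1247,0]
print("ball",P.round(4),"roller x",xr.round(4),"brake angle",round(.5+np.arctan2(xr,d[2]),2))
c=np.array([[514,338],[643,350],[631,438],[501,422]])/6+[154.6,129.6]
w=onz(t,c,.05);print("block top",w.mean(0).round(4),"recess same view [0.558 0.1084]")
st=r.read_state();print(st["time_s"],st["ft_force"].round(1),abs(st["dq"]).max().round(4))
print(r.close_job())
E
```

```text
ball [0.6102 0.3297 0.1078] roller x 0.0236 brake angle 1.03
block top [0.5578 0.1094 0.05  ] recess same view [0.558 0.1084]
51.95 [0.2 0.3 0.2] 0.0044
the job is handed in; nothing more can be done
None
```

The edge roller is set up and the job is handed in at about 52 s; no verdict came back.

- **Brake:** It was off, with the ball leaning toward the robot. I pushed it over with shut fingers, felt about 5 N, and it fell past centre. The last measurement puts the lever at about 1.03 rad, against its 1.0 rad stop, so it is on.
- **Spacers:** Three rings were on the bench, and I threaded 70, 63 and 42 in that order. In both camera views the stack sits flat and concentric, smallest on top.
- **Guide block:** I pressed it down to a hard stop at 22 N, with the fingertips at deck height. Its measured centre is within about 1 mm of the recess centre.
- **Bystanders and look-alikes:** The turquoise block, yellow ring and other things on the bench look unmoved. In the last top view the arm hid the tin and most of the jar and shackle.

**Checks that disagreed:**
- The two cameras differed by about 4 mm in y. I averaged them and corrected against the gripper's known position.
- My first lowering of the 63 ring touched the spindle tip with about 13 N. I backed off, shifted about 4 mm and threaded it without further contact.
- The 42 ring showed 2–4 N of side contact before I released it, then dropped into place cleanly.

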